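# Load the model-paint shaker

### The arm

A 7-joint arm with a two-finger parallel gripper is mounted at the origin on the work surface. World frame = base frame: x ahead of the robot, y to its left, z up, the work surface at z = 0. Lengths are in m, angles in rad, forces in N, time in s.
With the tool pointing down it reaches from about 0.4 to 0.875 m from the base axis. Payload 19.3 kg.
Tool frame: the origin (TCP) lies midway between the tips of the shut fingers; the grasp point (between the pads) lies bot.tcp_to_grasp behind it (bot.tcp_to_grasp is the distance from the TCP to the grasp point, in m); z points along the fingers, y is the line along which they close (so a half turn about z gives the same grasp; the last joint's range is limited). The gripper opens to 85 mm and grips with 20 to 120 N. Pads are 22 mm wide; open, the fingers measure 114 mm over their backs; the gripper's body (76 mm by 85 mm) begins 54 mm behind the grasp point. The pads swing forward as they close: fully open they stand 13 mm farther back than shut.
Start: joints at [-0.07, 0.521, -0.036, 1.599, 0.021, 1.021, -0.113], TCP at [0.625, -0, 0.231] pointing down, gripper open.
Joint ranges: [-2.91, 2.91], [-0.3, 2.13], [-1.5, 1.42], [0.17, 2.43], [-1.26, 4.41], [0.16, 1.93], [-2.52, 2.52]. Speed limits (rad/s): [1.89, 1.89, 2.39, 2.39, 3.01, 3.01, 3.01].

### API

Orientations are given as [roll, pitch, yaw] about the fixed x, y, z axes, in that order (R = Rz(yaw) Ry(pitch) Rx(roll)).
In Python, from workcell import observe, imaging, bot gives the robot as it stands.
- The arm moves only by the tool send_rows, never from a script. Its argument "plan" is text: rows parted by semicolons, each of 7 numbers parted by spaces: the shift along the tool's x, y, z in m, then the turn, a rotation vector about the tool's x, y, z in degrees, then the finger opening in m, from 0 to 0.0854. In form: dx dy dz rx ry rz claw; .... A call has 1 to 10 rows; each row is the pose to reach, as a shift and turn from the pose commanded when the call began, along the tool's axes at that moment; what a row does not reach only later rows make up. A row lasts 1/12 s, in which the tool goes at most 41.7 mm and 7.16 degrees, less where a joint would pass 70% of its speed; a pose out of reach is approached as far as the arm can. A call with a gripper value outside its range is refused whole. The fingers move at their own pace and stop on an object; "grip_force" is the grip in N (left out, the last holds). Time passes only in rows, so rows that repeat a pose let the fingers close. It gives the time, the measured TCP pose, the force, the opening and the grip force at its end, in the units of the state.
- observe(): the state, without advancing time (a new reading comes with each control period).
- imaging.grab_frame(name): name is "scene" or "side" or "wrist"; returns a dict with "color" (480x640x3 uint8, red, green, blue), "fx", "fy", "cx", "cy" (pixels), "eye" and "orientation" of the camera in the world; the wrist camera has in their place "tool_from_camera" (4x4, takes a point from camera to tool coordinates, whose origin is the TCP and whose axes are the flange's). Camera axes: x right, y down, z forward; pixel columns grow to the right and rows downward; lengths in m; the calibration is good to about 2 mm. A picture is of the moment at which its call begins: read the wrist's pose just before it. There is no depth.
- bot.job_done(): hands the job in; it is judged then, once.
The state is a dict: "clock": time; "qpos": joint angles; "qd": joint speeds; "joint_efforts": joint torques, N m; "position": TCP position; "tool_rot": TCP orientation; "force": force on the tool from outside, world axes, zero at the start; "moment": the same for the moment, N m; "grip_width": finger opening in m; "finger_force": force on a finger pad.
Only numpy, scipy, OpenCV 4.12 (cv2) and the standard library are available. Lean on these libraries where they do the work, as an engineer would, in place of code of your own. Each camera call takes 0.05 s, during which the arm holds its last target. There are 200 camera calls.

### The job

Get the paints shaken for the next model: with the carrier on the bench, set the pots that are there one after another fully down into its dotted pockets, white in 1, then yellow in 2, red in 3 and blue in 4 (a missing colour's pocket stays empty). Only then set the loaded carrier into the shaker's cradle, clamp swung open, and let go of it; close the clamp all the way so that it presses the carrier home, and last of all, with the clamp closed, press the green start button fully and release it. Leave everything else on the bench where it is.

Things in the scene. Friction and masses are not known exactly. Their poses are not given: they have to be found in the camera images.
- pot_white: Closed paint pot, white lid and white base with a pale band round the middle: upright cylinder 30 mm in diameter, 45 mm high, about 50 g, with a heavy foot. Origin at the centre of its underside, z up. Absent in some starts.
- pot_yellow: Closed paint pot, yellow lid and yellow base with a pale band round the middle: upright cylinder 30 mm in diameter, 45 mm high, about 50 g, with a heavy foot. Origin at the centre of its underside, z up. Absent in some starts.
- pot_red: Closed paint pot, red lid and red base with a pale band round the middle: upright cylinder 30 mm in diameter, 45 mm high, about 50 g, with a heavy foot. Origin at the centre of its underside, z up. Absent in some starts.
- pot_blue: Closed paint pot, blue lid and blue base with a pale band round the middle: upright cylinder 30 mm in diameter, 45 mm high, about 50 g, with a heavy foot. Origin at the centre of its underside, z up. Absent in some starts.
- carrier: Loose light grey pot carrier, 0.22 kg empty: block 54 (x) by 180 (y) by 20 mm high, four round pockets in a row along y, numbered by black dots on the rim at -x (facing the robot at the start); amid pockets 2 and 3 an upright orange grip plate 12 mm thick (x), 26 mm wide (y), top 88 mm above the underside. Origin: centre of the underside, z up. Fits the cradle either way round.
- pocket1 (a point): Floor centre of the carrier's pocket one (1 black dot): 33.5 mm in diameter, 14 mm deep, at carrier y = +70 mm, 6 mm above the carrier's underside. A seated pot's underside is at this point and the pot stands 31 mm out of the carrier.
- pocket2 (a point): Floor centre of the carrier's pocket two (2 black dots): 33.5 mm in diameter, 14 mm deep, at carrier y = +36 mm, 6 mm above the carrier's underside. A seated pot's underside is at this point and the pot stands 31 mm out of the carrier.
- pocket3 (a point): Floor centre of the carrier's pocket three (3 black dots): 33.5 mm in diameter, 14 mm deep, at carrier y = -36 mm, 6 mm above the carrier's underside. A seated pot's underside is at this point and the pot stands 31 mm out of the carrier.
- pocket4 (a point): Floor centre of the carrier's pocket four (4 black dots): 33.5 mm in diameter, 14 mm deep, at carrier y = -70 mm, 6 mm above the carrier's underside. A seated pot's underside is at this point and the pot stands 31 mm out of the carrier.
- shaker: Paint shaker, grey machine fixed to the bench. Origin on the bench under the cradle's centre; x points away from the robot, to the clamp's hinge; y along the cradle, a trough 61 (x) by 187 mm (y) inside, walls 10 mm thick, tops 34 mm above the bench. Hinge posts 122 mm high at x 95, y +-50 mm; motor housing 34 mm high at x 67 to 117; button console at y 108 to 164 mm.
- cradle (a point): Centre of the cradle, 12 mm above the bench: where the carrier's origin lies when pressed home. The cradle's sprung rubber seat holds the loaded carrier 8 mm above this when merely set in; the spring takes about 9 N to press home.
- clamp (a joint): Bail clamp of the shaker, rad: 0 = fully closed (level, its end towards the robot), grows as it swings up and away to 1.9. Stiff hinge (0.8 N m): stays where it is left. Closed, its pad (95 mm from the hinge) presses the top of the carrier's grip plate down to home and holds it. The cradle is clear for loading beyond about 1.5.
- clamp_bar (a point): Middle of the clamp's red round handle bar, 12 mm in diameter, along the shaker's y axis, with 65 mm free width between the two steel side straps (each 7 mm wide, 12 mm high). 150 mm from the hinge axis; the bar turns with the clamp.
- clamp_hinge (a point): Middle of the clamp's hinge axis (along the shaker's y), at shaker x = 95 mm, 110 mm above the bench. At clamp angle a the bar is 150*cos(a) mm towards the shaker's -x from here and 150*sin(a) mm above.
- start (a joint): Green round start button on the shaker's console, travel in m: 0 up, 0.006 fully down (about 5 N), springs back.
- start_top (a point): Centre of the start button's top face, 16 mm radius; pressed straight down.
- hull_half: Dark brown model hull half, a shallow trough 150 by 46 by 22 mm. To be left alone. Origin at its underside or middle.
- nippers: Sprue nippers with one black and one brass handle, about 100 mm long, 11 mm high. To be left alone. Origin at its underside or middle.
- sprue: Flat dark brown sprue frame 85 by 110 mm, 5 mm high. To be left alone. Origin at its underside or middle.
- glue: Glue bottle with green cap, 34 mm in diameter, 70 mm high. To be left alone. Origin at its underside or middle.
- water_cup: White ceramic water cup, empty, 70 mm wide, 80 mm high. To be left alone. Origin at its underside or middle.
- road_wheel: Dark brown model wheel, 40 mm in diameter, 12 mm high. To be left alone. Origin at its underside or middle.
- screwdriver: Small screwdriver with a grey metal handle, 140 mm long. To be left alone. Origin at its underside or middle.
Things that resemble listed ones, but are neither listed nor needed, are in the scene too. Several things look just like the pot_blue: the one meant starts farthest to the robot's right.

How it is judged:
On the way, in this order (a step that is already met when the one before it is completed fails the run):
1. The white pot stands released, fully down in pocket 1 (if there is a white pot) (horizontal distance between pot_white and pocket1 below 0.005 m and z of pot_white in the frame of carrier below 0.011 m and angle between pot_white's own z axis and vertical below 0.12 rad and contact force between the fingers and pot_white below 0.3 N), for 0.2 s.
2. The yellow pot stands released, fully down in pocket 2 (if there is a yellow pot) (horizontal distance between pot_yellow and pocket2 below 0.005 m and z of pot_yellow in the frame of carrier below 0.011 m and angle between pot_yellow's own z axis and vertical below 0.12 rad and contact force between the fingers and pot_yellow below 0.3 N), for 0.2 s.
3. The red pot stands released, fully down in pocket 3 (if there is a red pot) (horizontal distance between pot_red and pocket3 below 0.005 m and z of pot_red in the frame of carrier below 0.011 m and angle between pot_red's own z axis and vertical below 0.12 rad and contact force between the fingers and pot_red below 0.3 N), for 0.2 s.
4. The blue pot stands released, fully down in pocket 4 (if there is a blue pot) (horizontal distance between pot_blue and pocket4 below 0.005 m and z of pot_blue in the frame of carrier below 0.011 m and angle between pot_blue's own z axis and vertical below 0.12 rad and contact force between the fingers and pot_blue below 0.3 N), for 0.2 s.
5. The carrier stands in the cradle, released (horizontal distance between carrier and cradle below 0.008 m and angle between the y axis of carrier and the y axis of shaker, either way round below 0.08 rad and angle between carrier's own z axis and vertical below 0.08 rad and z of carrier in the frame of shaker below 0.026 m and contact force between the fingers and carrier below 0.3 N), for 0.2 s.
6. The clamp is fully closed and the carrier pressed home (horizontal distance between carrier and cradle below 0.008 m and angle between the y axis of carrier and the y axis of shaker, either way round below 0.08 rad and angle between carrier's own z axis and vertical below 0.08 rad and z of carrier in the frame of shaker below 0.0155 m and value of joint clamp below 0.05 rad), for 0.2 s.
7. The start button is pressed with the clamp closed (value of joint start above 0.004 m and value of joint clamp below 0.05 rad), for 0.05 s.
At the end, for the whole second after the job is handed in: Every pot present upright in its own pocket (5 mm off axis, 5 mm off the floor, 0.12 rad); carrier in the cradle (8 mm, 0.08 rad, either way round) and pressed home (underside under 15.5 mm above the bench); clamp under 0.05 rad; button up (all of step 6 and horizontal distance between pot_white and pocket1 below 0.005 m and z of each of pot_white, pot_yellow, pot_red, pot_blue in the frame of carrier below 0.011 m and angle between each of pot_white, pot_yellow, pot_red, pot_blue's own z axis and vertical below 0.12 rad and horizontal distance between pot_yellow and pocket2 below 0.005 m and horizontal distance between pot_red and pocket3 below 0.005 m and horizontal distance between pot_blue and pocket4 below 0.005 m and value of joint start below 0.002 m and linear speed of carrier below 0.02 m/s); the robot touches nothing.
It fails at once if Another thing on the bench is moved over 5 cm (distance of any of hull_half, nippers, sprue, glue, water_cup, road_wheel, screwdriver from where it was at the start of the episode above 0.05 m).
It fails at once if The start button is pressed while the clamp is open (value of joint start above 0.004 m and value of joint clamp above 0.15 rad).
Of pot_white, pot_yellow, pot_red, pot_blue only 2 to 4 are there at a start; the rules pass over those that are not, and their reading is None.
At some moment in a run one of pot_white, pot_yellow, pot_red, pot_blue, carrier may be knocked a few centimetres aside while the robot is not near it.
It also fails if it takes over 208 s, if anything falls off the work surface, if the arm or the gripper's body presses on something with over 40 N, if the wrist force passes 120 N, or if a joint passes its speed limit or range.

## Working session

There is one attempt and no reset: what is moved stays moved. The work goes in short steps, Python scripts to look and compute and a tool call to move; the robot and the scene stay as the last step left them, time stands still between calls to the robot, and variables do not carry over. Pictures are saved under pics/ and viewed, at most 14 in all, crops included, and the job is handed in when it is done.

Besides the shell and the picture viewer there is one more tool, called as a command line: name --argument value ..., lists and objects as JSON in quotes. send_rows: Moves the arm, as the interface text tells. Its arguments: {"type":"object","properties":{"plan":{"type":"string"},"grip_force":{"type":"number"}},"required":["plan"]}

```bash
ls; mkdir -p pics
cat > h.py <<'E'
import numpy as np, cv2
from scipy.spatial.transform import Rotation as Ro
from workcell import observe, imaging, bot
def grab(n,save=None):
    s=observe(); f=imaging.grab_frame(n)
    if save: cv2.imwrite('pics/'+save,f['color'][:,:,::-1])
    if n=='wrist':
        T=np.eye(4); T[:3,:3]=toolR(s); T[:3,3]=s['position']
        M=T@np.array(f['tool_from_camera']); f['R']=M[:3,:3]; f['e']=M[:3,3]
    else:
        o=np.array(f['orientation'])
        f['R']=o if o.shape==(3,3) else Ro.from_euler('xyz',o).as_matrix(); f['e']=np.array(f['eye'])
    return f
def toolR(s):
    o=np.array(s['tool_rot']); return o if o.shape==(3,3) else Ro.from_euler('xyz',o).as_matrix()
def ray(f,u,v):
    d=f['R']@np.array([(u-f['cx'])/f['fx'],(v-f['cy'])/f['fy'],1]); return f['e'],d/np.linalg.norm(d)
def onz(f,u,v,z):
    e,d=ray(f,u,v); return e+d*(z-e[2])/d[2]
def proj(f,p):
    c=f['R'].T@(np.array(p)-f['e']); return c[0]/c[2]*f['fx']+f['cx'],c[1]/c[2]*f['fy']+f['cy']
def cross(r1,r2):
    A=[];b=[]
    for e,d in (r1,r2):
        P=np.eye(3)-np.outer(d,d);A.append(P);b.append(P@e)
    p=np.linalg.lstsq(np.vstack(A),np.hstack(b),rcond=None)[0]
    return p,[np.linalg.norm((np.eye(3)-np.outer(d,d))@(p-e)) for e,d in (r1,r2)]
E
python3 - <<'E'
from h import *
s=observe()
for k,v in s.items(): print(k,v)
print(bot.tcp_to_grasp)
for n in('scene','side','wrist'):
    f=grab(n,n+'0.png'); print(n,f['e'],f['R'].round(3).tolist(),f['fx'],f['cx'],f['cy'])
E
```

```text
pics
clock 0.0
qpos [-0.07021941  0.52201349 -0.0363391   1.59997313  0.02117814  1.02107679
 -0.11280511]
qd [-5.36795377e-04 -8.18062628e-05 -7.53265505e-04  6.22889589e-04
  2.07822498e-03  2.74419230e-05  4.34912282e-04]
joint_efforts [-4.24098413e-03 -9.27110124e+01  1.97758444e+00 -3.69928443e+01
  1.76317629e-02  8.19846697e-03 -6.58496788e-05]
position [ 6.24684924e-01 -9.75313504e-06  2.30738400e-01]
tool_rot [-3.14050700e+00  5.14951870e-05  1.57079876e+00]
force [-0.58049961  0.69387288  0.02013158]
moment [0.04137753 0.02351031 0.02362642]
finger_force 0.0
grip_width 0.08501197985124218
0.0187
scene [ 1.43800647 -0.34483049  0.75078752] [[0.36, 0.541, -0.76], [0.933, -0.224, 0.282], [-0.018, -0.811, -0.585]] 448.1789934417899 313.92555550879734 231.4863864944979
side [ 0.03196383 -0.62194704  0.5345973 ] [[0.717, -0.303, 0.628], [-0.697, -0.334, 0.634], [0.017, -0.892, -0.451]] 457.30659257895434 324.3394232282879 244.65256689157107
wrist [0.62574408 0.06787187 0.373762  ] [[1.0, -0.001, 0.0], [-0.001, -0.964, -0.266], [0.001, 0.266, -0.964]] 423.8577142836756 320.359209730024 240.08527854142162
```

View pics/scene0.png

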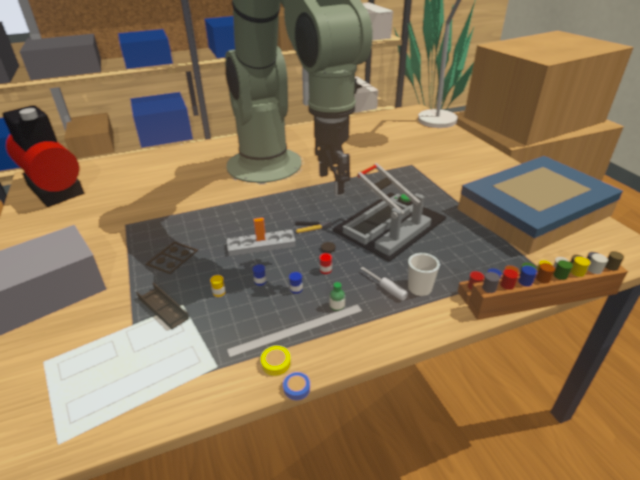

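View pics/side0.png

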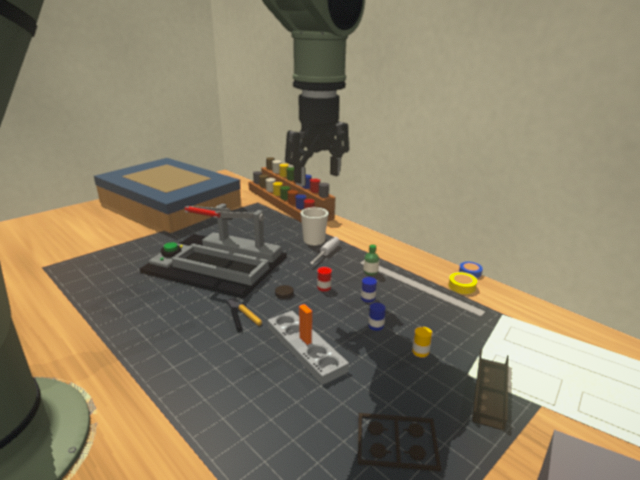

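View pics/wrist0.png

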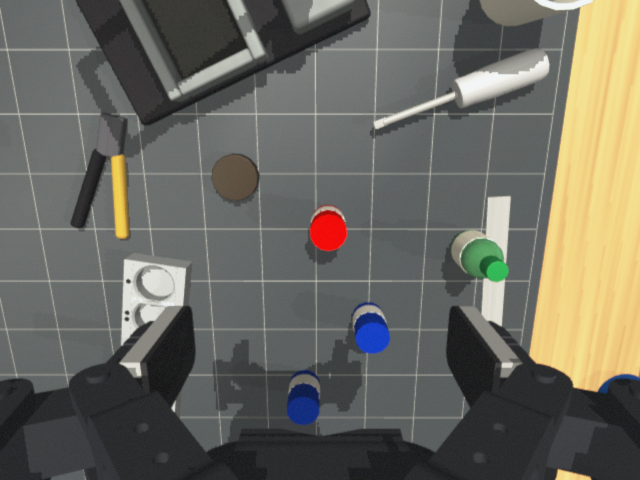

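```bash
cat >> h.py <<'E'
def blobs(f,lo,hi,amin=15):
    h=cv2.cvtColor(f['color'],cv2.COLOR_RGB2HSV); m=cv2.inRange(h,np.array(lo),np.array(hi))
    n,l,st,c=cv2.connectedComponentsWithStats(m)
    return [(c[i].round(1).tolist(),st[i].tolist()) for i in range(1,n) if st[i][4]>=amin]
COL=dict(red=((0,180,90),(4,255,255)),blue=((112,150,60),(125,255,255)),yellow=((20,180,90),(28,255,255)),orange=((6,180,120),(14,255,255)),green=((55,120,40),(80,255,255)))
E
python3 - <<'E'
from h import *
for n in('scene','side','wrist'):
    f=grab(n)
    for k,(a,b) in COL.items(): print(n,k,[(c,s[:4]) for c,s in blobs(f,a,b)])
E
```

```text
scene red [([46.1, 164.1], [8, 136, 70, 55]), ([325.3, 258.8], [320, 253, 11, 13]), ([509.1, 278.3], [502, 270, 16, 18]), ([476.5, 276.3], [471, 272, 13, 10])]
scene blue [([161.1, 97.5], [152, 96, 19, 4]), ([144.6, 99.3], [141, 98, 9, 4]), ([153.2, 111.4], [135, 108, 35, 8]), ([258.6, 270.3], [254, 266, 10, 11]), ([528.5, 270.8], [522, 267, 13, 9]), ([495.3, 270.9], [490, 270, 10, 4]), ([295.4, 277.2], [290, 272, 11, 12])]
scene yellow [([579.9, 266.1], [571, 256, 19, 21]), ([544.2, 262.1], [539, 260, 13, 5]), ([216.6, 281.4], [210, 275, 13, 14]), ([277.0, 369.8], [262, 357, 29, 19])]
scene orange [([69.6, 151.8], [63, 146, 13, 12]), ([259.4, 229.6], [254, 221, 10, 19]), ([547.7, 268.1], [541, 265, 14, 7]), ([512.7, 269.5], [506, 266, 13, 13]), ([512.1, 286.5], [505, 281, 12, 9])]
scene green [([404.0, 197.2], [401, 195, 7, 5]), ([337.1, 285.4], [334, 282, 7, 8])]
side red [([314.5, 180.6], [311, 179, 8, 4]), ([308.7, 201.3], [305, 199, 9, 7]), ([201.4, 211.0], [186, 207, 31, 9]), ([324.0, 273.4], [318, 267, 13, 14]), ([323.4, 289.4], [319, 289, 10, 2])]
side blue [([368.8, 280.9], [363, 277, 13, 8]), ([376.5, 310.9], [371, 304, 13, 15])]
side yellow [([283.0, 169.4], [280, 164, 8, 13]), ([277.1, 187.4], [273, 181, 10, 15]), ([464.7, 275.4], [455, 272, 18, 12]), ([461.3, 287.5], [449, 277, 28, 17]), ([249.5, 314.0], [240, 305, 20, 19]), ([422.6, 335.9], [415, 327, 17, 19]), ([419.7, 354.3], [413, 351, 15, 6])]
side orange [([292.3, 191.5], [288, 190, 10, 4]), ([305.1, 323.9], [299, 304, 13, 40])]
side green [([170.1, 246.3], [164, 242, 13, 9])]
wrist red [([327.5, 230.7], [310, 211, 37, 40])]
wrist blue [([364.0, 304.0], [357, 303, 17, 5]), ([371.0, 333.4], [355, 313, 35, 41]), ([304.5, 372.4], [293, 370, 23, 7]), ([302.6, 404.5], [287, 384, 32, 41])]
wrist yellow []
wrist orange []
wrist green [([493.0, 267.6], [479, 254, 29, 27])]
```

Run:
```python
from h import *
a=grab('scene'); b=grab('side'); w=grab('wrist')
P=dict(red=((325.3,258.8),(324,273.4)),blue=((258.6,270.3),(376.5,310.9)),blue2=((295.4,277.2),(368.8,280.9)),yellow=((216.6,281.4),(422.6,335.9)),plate=((259.4,220),(305.5,306)),bar=((370,170),(201.4,211)),button=((404,197.2),(170.1,246.3)))
for k,(p,q) in P.items():
    x,r=cross(ray(a,*p),ray(b,*q)); print(k,x.round(4),np.round(r,4))
for k,(u,v) in dict(red=(327.5,230.7),blue2=(371,333.4),blue=(302.6,404.5)).items(): print('w',k,onz(w,u,v,.045).round(4))
# zoomed crops
c=cv2.resize(a['color'][140:260,320:460],(700,600),interpolation=cv2.INTER_CUBIC)
cv2.imwrite('pics/sh_scene.png',c[:,:,::-1])
```

```text
red [ 0.6305 -0.0166  0.0359] [0.001 0.001]
blue [ 0.6075 -0.1833  0.0346] [0.0006 0.0006]
blue2 [ 0.6714 -0.1093  0.0406] [0.0003 0.0003]
yellow [ 0.6086 -0.2869  0.0346] [0.0007 0.0007]
plate [ 0.4696 -0.1374  0.0857] [0.0008 0.0008]
bar [0.4669 0.1838 0.1642] [0.0008 0.0008]
button [0.4482 0.3165 0.0366] [0.0007 0.0007]
w red [ 0.632  -0.0152  0.045 ]
w blue2 [ 0.6696 -0.1061  0.045 ]
w blue [ 0.6101 -0.1769  0.045 ]
```

View pics/sh_scene.png

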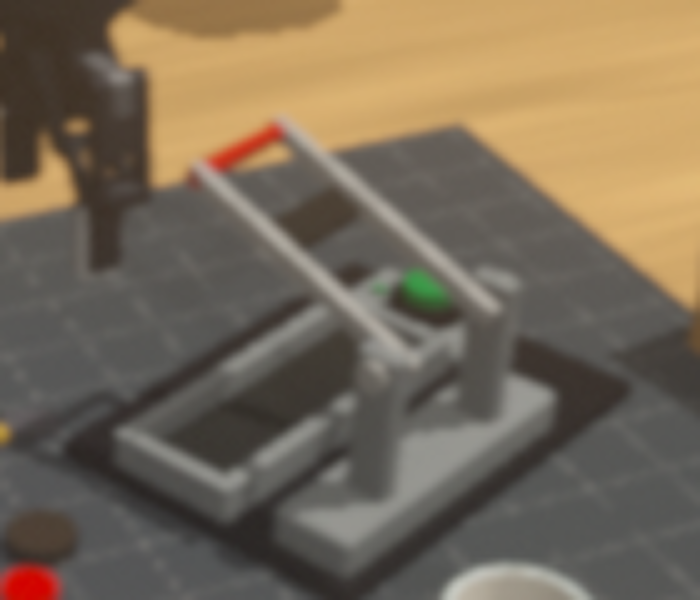

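send_rows --plan "-0.27 -0.065 -0.05 0 0 0 0.085;-0.27 -0.065 -0.05 0 0 0 0.085;-0.27 -0.065 -0.05 0 0 0 0.085;-0.27 -0.065 -0.05 0 0 0 0.085;-0.27 -0.065 -0.05 0 0 0 0.085;-0.27 -0.065 -0.05 0 0 0 0.085;-0.27 -0.065 -0.05 0 0 0 0.085;-0.27 -0.065 -0.05 0 0 0 0.085;-0.27 -0.065 -0.05 0 0 0 0.085;-0.27 -0.065 -0.05 0 0 0 0.085"

```text
clock: 1.28
position: [0.5601, -0.2695, 0.2811]
tool_rot: [-3.142, -0.001, 1.571]
force: [0.2, 0.8, -0.7]
grip_width: 0.0851
finger_force: 0.0
```

Run:
```python
from h import *
f=grab('wrist','w1.png'); s=observe(); print(s['clock'],s['position'],s['tool_rot'])
np.savez('w1.npz',R=f['R'],e=f['e'])
for k,(a,b) in COL.items(): print(k,[(c,s[:4]) for c,s in blobs(f,a,b)])
```

```text
1.3333 [ 0.56033835 -0.26887716  0.28110757] [-3.14149899e+00 -6.57827265e-04  1.57205019e+00]
red []
blue [([452.3, 12.3], [433, 0, 42, 30]), ([376.9, 100.5], [360, 82, 35, 37])]
yellow [([610.1, 140.2], [598, 111, 41, 62]), ([368.1, 211.3], [357, 200, 33, 36]), ([385.9, 227.1], [380, 220, 10, 14])]
orange [([195.2, 41.4], [183, 19, 17, 37])]
green []
```

View pics/w1.png

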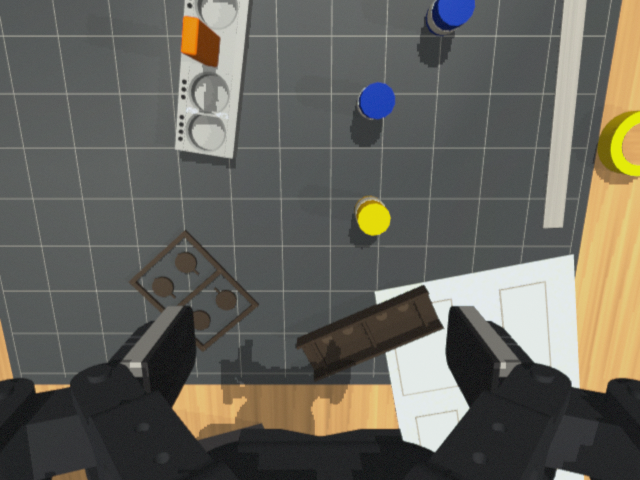

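Run:
```python
from h import *
im=cv2.imread('pics/w1.png')[:,:,::-1]
f=grab('wrist'); 
hsv=cv2.cvtColor(f['color'],cv2.COLOR_RGB2HSV)
for n,(lo,hi),box in(('y',((18,90,60),(32,255,255)),(340,180,410,250)),('b',COL['blue'],(350,70,410,130))):
    m=cv2.inRange(hsv,np.array(lo),np.array(hi)); k=np.zeros_like(m); x0,y0,x1,y1=box;k[y0:y1,x0:x1]=m[y0:y1,x0:x1]
    c=max(cv2.findContours(k,0,1)[0],key=cv2.contourArea); (u,v),r=cv2.minEnclosingCircle(c); print(n,u,v,r,onz(f,u,v,.045).round(4), 'rad m',r*np.linalg.norm(onz(f,u,v,.045)-f['e'])/424)
for n,u,v in(('p4',208,132),('p3',211,94)): print(n,onz(f,u,v,.02).round(4))
```

```text
y 372.0 218.0 18.43918800354004 [ 0.609  -0.2845  0.045 ] rad m 0.017010624793764813
b 376.5 101.0 18.309932708740234 [ 0.6095 -0.1827  0.045 ] rad m 0.016524410704251417
p4 [ 0.458  -0.2088  0.02  ]
p3 [ 0.463  -0.1755  0.02  ]
```

send_rows --plan "-0.016 0.05 0.01 0 0 0 0.085;-0.016 0.05 0.05 0 0 0 0.085;-0.016 0.05 0.263 0 0 0 0.085;-0.016 0.05 0.263 0 0 0 0.085;-0.016 0.05 0.263 0 0 0 0.085;-0.016 0.05 0.263 0 0 0 0.085;-0.016 0.05 0.263 0 0 0 0.085;-0.016 0.05 0.263 0 0 0 0.085;-0.016 0.05 0.263 0 0 0 0.085;-0.016 0.05 0.263 0 0 0 0.06" --grip_force 25

```text
clock: 2.22
position: [0.6111, -0.2858, 0.02]
tool_rot: [3.14, 0.0, 1.572]
force: [0.7, -1.1, 0.7]
grip_width: 0.0752
finger_force: 0.0
```

send_rows --plan "0 0 0 0 0 0 0.02;0 0 0 0 0 0 0.02;0 0 0 0 0 0 0.02;0 0 0 0 0 0 0.02;0 0 0 0 0 0 0.02;0 0 0 0 0 0 0.02"

```text
clock: 2.72
position: [0.6108, -0.2863, 0.02]
tool_rot: [3.14, 0.001, 1.571]
force: [-2.1, 1.1, 11.6]
grip_width: 0.0292
finger_force: 23.8
```

send_rows --plan "0 0 -0.04 0 0 0 0.02;0 0 -0.08 0 0 0 0.02;0 0 -0.12 0 0 0 0.02;0.046 -0.11 -0.2 0 0 0 0.02;0.046 -0.11 -0.2 0 0 0 0.02;0.046 -0.11 -0.2 0 0 0 0.02;0.046 -0.11 -0.2 0 0 0 0.02;0.046 -0.11 -0.2 0 0 0 0.02;0.046 -0.11 -0.2 0 0 0 0.02"

```text
clock: 3.47
position: [0.5002, -0.2401, 0.2198]
tool_rot: [3.139, 0.001, 1.571]
force: [0.5, -0.4, -0.5]
grip_width: 0.0289
finger_force: 25.3
```

Run:
```python
from h import *
f=grab('wrist','w2.png'); s=observe(); print(s['clock'],s['position'],s['tool_rot'],s['grip_width'])
h=cv2.cvtColor(f['color'],cv2.COLOR_RGB2HSV)
m=((h[:,:,2]>120)&(h[:,:,1]<50)).astype(np.uint8)*255
m[300:]=0
for c in cv2.findContours(m,0,1)[0]:
    if cv2.contourArea(c)>800: print(cv2.minAreaRect(c), cv2.boundingRect(c))
```

```text
3.5167 [ 0.50049996 -0.24017658  0.21885   ] [3.14024972e+00 4.57424455e-04 1.57080532e+00] 0.029126889484613623
((320.0, 283.5), (31.0, 78.0), 90.0) (281, 268, 79, 32)
((319.5, 149.49996948242188), (298.99993896484375, 638.9998779296875), 90.0) (0, 0, 640, 300)
```

View pics/w2.png

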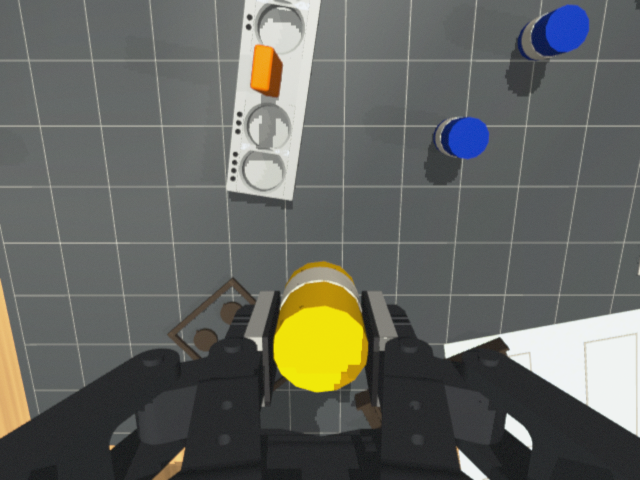

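Run:
```python
from h import *
f=grab('wrist'); P={n:onz(f,u,v,.02) for n,u,v in(('p2',281,29),('p3',268.5,127),('p4',264.5,169))}
for n in P: print(n,P[n].round(4))
d=P['p2']-P['p3']; print(np.linalg.norm(d),np.linalg.norm(P['p3']-P['p4']),'yaw deg',np.degrees(np.arctan2(-d[0],d[1])))
g=dict(f); z=np.load('w1.npz'); g['R']=z['R'];g['e']=z['e']
for a,b in(((208,132),(264.5,169)),((211,93.5),(268.5,127))): print(cross(ray(g,*a),ray(f,*b)))
# corners near end
for u,v in((227,190),(292,200)): print(onz(f,u,v,.02).round(4))
e=onz(f,281,29,.02)
```

```text
p2 [ 0.4733 -0.1057  0.02  ]
p3 [ 0.4618 -0.1753  0.02  ]
p4 [ 0.4575 -0.2077  0.02  ]
0.07055686828972974 0.03271525518707801 yaw deg -9.397755441020632
(array([ 0.45624364, -0.20895461,  0.01258814]), [np.float64(0.0005817478182520244), np.float64(0.0005817478182521891)])
(array([ 0.46098673, -0.17522879,  0.01238233]), [np.float64(0.00011917174907202213), np.float64(0.00011917174907177107)])
[ 0.4266 -0.2245  0.02  ]
[ 0.479  -0.2328  0.02  ]
```

send_rows --plan "0.135 -0.0275 0 0 0 9.2 0.02;0.135 -0.0275 0 0 0 9.2 0.02;0.135 -0.0275 0 0 0 9.2 0.02;0.135 -0.0275 0 0 0 9.2 0.02;0.135 -0.0275 0.164 0 0 9.2 0.02;0.135 -0.0275 0.164 0 0 9.2 0.02;0.135 -0.0275 0.164 0 0 9.2 0.02;0.135 -0.0275 0.164 0 0 9.2 0.02;0.135 -0.0275 0.164 0 0 9.2 0.02"

```text
clock: 4.32
position: [0.4689, -0.1042, 0.0473]
tool_rot: [-3.13, 0.0, 1.411]
force: [-1.4, 0.8, -0.6]
grip_width: 0.0293
finger_force: 25.3
```

Run:
```python
from h import *
f=grab('wrist','w3.png'); s=observe(); print(s['clock'],s['position'],s['tool_rot'],s['grip_width'])
```

```text
4.3667 [ 0.47044045 -0.10468464  0.05102315] [-3.13376339e+00  3.66748487e-04  1.41041298e+00] 0.02924769040151706
```

View pics/w3.png

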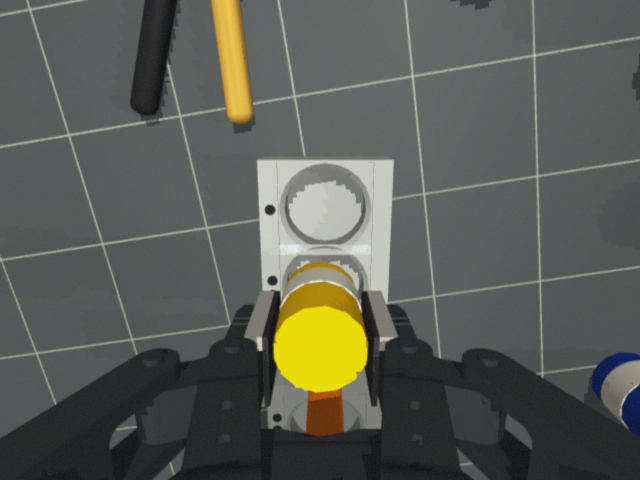

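send_rows --plan "0 0 0 0 0 0 0.02;0 0 0 0 0 0 0.02"

```text
clock: 4.53
position: [0.4739, -0.1053, 0.0563]
tool_rot: [3.139, -0.0, 1.41]
force: [-0.2, 0.5, 0.2]
grip_width: 0.0294
finger_force: 25.3
```

Run:
```python
from h import *
f=grab('wrist','w4.png'); s=observe(); print(s['clock'],s['position'],s['tool_rot'])
g=cv2.GaussianBlur(cv2.cvtColor(f['color'],cv2.COLOR_RGB2GRAY),(5,5),0)
c=cv2.HoughCircles(g[:260],cv2.HOUGH_GRADIENT,1,20,param1=80,param2=15,minRadius=36,maxRadius=52); print(c)
# carrier edges at rows, rim boundary crossing
for v in(180,203,225):
    r=g[v].astype(int); print(v,[(u,int(r[u+1]-r[u-1])) for u in range(240,410) if abs(r[u+1]-r[u-1])>25])
r=g[:,326].astype(int); print([(v,int(r[v+1]-r[v-1])) for v in range(140,270) if abs(r[v+1]-r[v-1])>20])
for n,u,v in(('pot p',320,263),): print(onz(f,u,v,s['position'][2]-.02))
```

```text
4.5833 [ 0.47399795 -0.10531187  0.05655536] [ 3.13805850e+00 -1.24247905e-04  1.40989548e+00]
[[[309.5 202.5  41.4]]]
180 [(246, 43), (247, 66), (248, 59), (249, 30), (275, -31), (276, -27), (322, -40), (323, -37), (348, 29), (349, 26), (374, -28), (375, -52), (376, -58), (377, -37), (404, 34), (407, -34)]
203 [(247, 37), (248, 62), (249, 60), (250, 35), (253, -50), (254, -82), (255, -83), (256, -53), (262, 46), (263, 73), (264, 76), (265, 45), (272, -30), (273, -44), (274, -33), (276, 45), (277, 64), (278, 55), (279, 31), (345, -26), (346, -48), (347, -55), (348, -36), (350, 34), (351, 40), (374, -47), (375, -57), (376, -44), (406, 27), (407, 29), (409, -26)]
225 [(248, 36), (249, 59), (250, 61), (251, 38), (280, -27), (281, -33), (282, -28), (287, 31), (288, 35), (289, 32), (336, -30), (337, -32), (338, -27), (342, 30), (343, 36), (344, 30), (373, -41), (374, -59), (375, -51), (376, -26), (409, 32)]
[(155, 25), (156, 44), (157, 53), (158, 40), (162, -33), (163, -40), (164, -33), (180, 28), (181, 40), (182, 35), (230, -31), (231, -42), (232, -37), (233, -21), (236, 24), (237, 44), (238, 47), (239, 26), (247, -39), (248, -44), (249, -29), (253, 21), (254, 27), (255, 22), (261, -31), (262, -33), (263, -21)]
[ 0.47695628 -0.0921231   0.03655536]
```

```bash
cat > tgt.py <<'E'
from h import *
def ctr(f,u,v,z=.02): return onz(f,u,v,z)
E
python3 - <<'E'
from h import *
f=grab('wrist'); s=observe()
p1=onz(f,311.8,200.5,.02)
L=[onz(f,247.2,180,.02),onz(f,249.7,225,.02)];R=[onz(f,375.3,180,.02),onz(f,374.3,225,.02)]
for a in(L,R): d=a[0]-a[1]; print(np.degrees(np.arctan2(-d[0],d[1])))
c=[(L[i]+R[i])/2 for i in(0,1)]; d=c[0]-c[1]; print('w',np.linalg.norm(L[0]-R[0]),np.degrees(np.arctan2(-d[0],d[1])))
top=onz(f,311.8,155.5,.02);print('top edge->p1',np.linalg.norm(top-p1))
print('p1',p1)
yaw=np.radians(-9.2); y=np.array([-np.sin(yaw),np.cos(yaw),0])
p2=p1-.034*y; print('p2',p2,'pos',s['position'])
Rt=toolR(s); print('tool shift',Rt.T@(p2-s['position']))
# pot axis check: far-bottom edge pixel & left/right
for zz in(.0,): print('pot far bottom pred px',proj(f,Rt@np.array([.015,0,.02])+s['position']))
E
```

```text
-8.712328896842195
-8.57390430624756
w 0.05416236336398081 -8.643063419896881
top edge->p1 0.018952392267833584
p1 [ 0.47733352 -0.06924832  0.02      ]
p2 [ 0.47189756 -0.10281096  0.02      ] pos [ 0.47389985 -0.10527809  0.05649329]
tool shift [ 0.00211033 -0.00250417  0.03648467]
pot far bottom pred px (np.float64(317.6107072197079), np.float64(259.3241738220238))
```

View pics/w4.png

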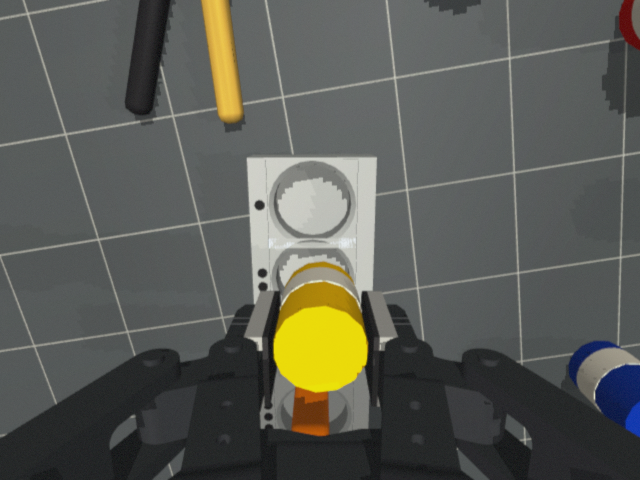

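send_rows --plan "0.003 -0.0032 0.005 0 0 0 0.02;0.003 -0.0032 0.01 0 0 0 0.02;0.003 -0.0032 0.014 0 0 0 0.02;0.003 -0.0032 0.017 0 0 0 0.02;0.003 -0.0032 0.020 0 0 0 0.02;0.003 -0.0032 0.022 0 0 0 0.02;0.003 -0.0032 0.022 0 0 0 0.02;0.003 -0.0032 0.022 0 0 0 0.02"

```text
clock: 5.3
position: [0.4702, -0.1022, 0.0327]
tool_rot: [3.14, 0.0, 1.41]
force: [-2.1, -4.3, 16.5]
grip_width: 0.0292
finger_force: 31.4
```

send_rows --plan "-0.0015 -0.0005 -0.003 0 0 0 0.02;-0.0015 -0.0005 -0.003 0 0 0 0.02;-0.0015 -0.0005 -0.003 0 0 0 0.02"

```text
clock: 5.55
position: [0.469, -0.103, 0.0352]
tool_rot: [-3.142, -0.0, 1.41]
force: [-0.6, -1.1, -0.8]
grip_width: 0.0292
finger_force: 29.7
```

Run:
```python
from h import *
f=grab('wrist'); s=observe(); print(s['clock'],s['position'],s['tool_rot'],s['force'])
c=cv2.resize(f['color'][130:430,220:420],(400,600)); d=cv2.resize(grab('side')['color'][280:400,240:380],(400,600)) 
cv2.imwrite('pics/c5.png',np.hstack([c,d])[:,:,::-1])
```

```text
5.6 [ 0.46899814 -0.10290415  0.03512668] [-3.14139446e+00 -4.51522974e-05  1.41019076e+00] [-0.23682986  0.44357296  0.04731777]
```

View pics/c5.png

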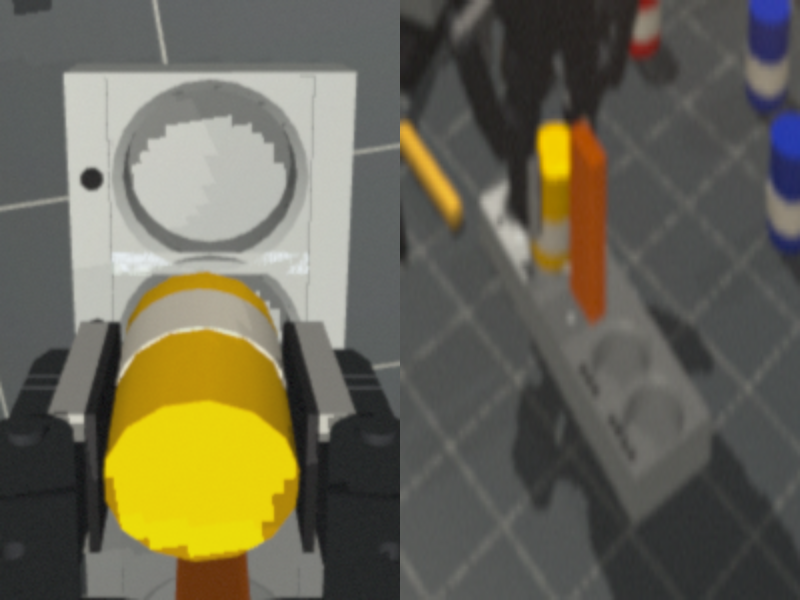

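Run:
```python
from h import *
f=grab('wrist'); s=observe(); Rt=toolR(s);p=s['position']
for t in(.02,.015,.010): print(t,'lid c',proj(f,Rt@np.array([0,0,t-.045])+p),'bottom far',proj(f,Rt@np.array([.015,0,t])+p),'lid far/near',proj(f,Rt@np.array([.015,0,t-.045])+p)[1],proj(f,Rt@np.array([-.015,0,t-.045])+p)[1])
p2t=onz(f,325,258.5,.02);p1t=onz(f,325,171,.02);p1b=onz(f,325,255,.02)
for n,q in(('p2 far rim',p2t),('p1 far',p1t),('p1 near',p1b)): print(n,(Rt.T@(q-p)*1000).round(1))
for z in(.015,.02,.025): print('pot far bottom tool x if at z',z,(Rt.T@(onz(f,322,266.5,z)-p)*1000).round(1))
```

```text
0.02 lid c (np.float64(317.3960413724868), np.float64(350.2072111681488)) bottom far (np.float64(317.87938664685703), np.float64(259.4610550251623)) lid far/near 305.6993979392935 392.10144009930923
0.015 lid c (np.float64(317.3086122511408), np.float64(358.82234672320044)) bottom far (np.float64(317.8266557195244), np.float64(263.4081066433318)) lid far/near 312.849940722256 401.99583244245514
0.01 lid c (np.float64(317.21428537794657), np.float64(368.1171764840541)) bottom far (np.float64(317.77077881074393), np.float64(267.5906434272729)) lid far/near 320.58366048007804 412.64617549601223
p2 far rim [17.   2.8 15.1]
p1 far [51.   2.7 15.1]
p1 near [18.4  2.8 15.1]
pot far bottom tool x if at z 0.015 [12.   1.7 20.1]
pot far bottom tool x if at z 0.02 [13.7  1.6 15.1]
pot far bottom tool x if at z 0.025 [15.4  1.6 10.1]
```

send_rows --plan "0 0.0016 0 0 0 0 0.02;0 0.0016 0.002 0 0 0 0.02;0 0.0016 0.004 0 0 0 0.02;0 0.0016 0.006 0 0 0 0.02;0 0.0016 0.008 0 0 0 0.02;0 0.0016 0.009 0 0 0 0.02;0 0.0016 0.009 0 0 0 0.02"

```text
clock: 6.28
position: [0.4712, -0.1041, 0.0269]
tool_rot: [3.14, 0.001, 1.409]
force: [-2.4, -4.8, 23.0]
grip_width: 0.029
finger_force: 34.4
```

send_rows --plan "0 0 -0.004 0 0 0 0.02;-0.002 0 -0.004 0 0 0 0.02;-0.002 0 -0.002 0 0 0 0.02;-0.002 0 -0.001 0 0 0 0.02;-0.002 0 0 0 0 0 0.02;-0.002 0 0 0 0 0 0.02;-0.002 0 0 0 0 0 0.02"

```text
clock: 6.87
position: [0.47, -0.1052, 0.0259]
tool_rot: [-3.141, 0.0, 1.41]
force: [-0.0, 0.1, -1.0]
grip_width: 0.0293
finger_force: 32.2
```

Run:
```python
from h import *
f=grab('wrist','w6.png'); s=observe(); Rt=toolR(s);p=s['position']; print(p,s['force'])
h=cv2.cvtColor(f['color'],cv2.COLOR_RGB2HSV)
g=cv2.cvtColor(f['color'],cv2.COLOR_RGB2GRAY)
print('lid bright', [ (c,st) for c,st in blobs(f,(20,200,200),(32,255,255),300)])
print('all yellow', [ (c,st) for c,st in blobs(f,(18,150,80),(32,255,255),300)])
for u in(300,322,340): 
    col=g[:,u].astype(int); print(u,[(v,int(col[v+1]-col[v-1])) for v in range(140,420) if abs(col[v+1]-col[v-1])>22])
for t in(.02,.015,.010,.005): print(t,[round(proj(f,Rt@np.array(q)+p)[1],1) for q in([.015,0,t],[.015,0,t-.045],[-.015,0,t-.045])])
```

```text
[ 0.470058   -0.10519927  0.02599731] [-0.62033844  0.0243501  -1.39863051]
lid bright [([317.7, 367.9], [276, 306, 90, 102, 5144])]
all yellow [([216.7, 58.2], [193, 0, 47, 121, 3698]), ([320.2, 279.8], [282, 270, 77, 30, 695]), ([320.1, 365.0], [271, 305, 100, 117, 9483])]
300 [(161, 49), (162, 77), (163, 41), (169, -29), (170, -61), (171, -45), (189, 34), (190, 63), (191, 34), (246, -41), (247, -61), (248, -42), (256, 45), (257, 63), (258, 39), (269, -60), (270, -55), (309, -44), (310, -27), (352, 31), (401, -35), (402, -26)]
322 [(161, 49), (162, 76), (163, 38), (165, -36), (166, -62), (167, -39), (186, 34), (187, 62), (188, 33), (251, -44), (252, -55), (253, -26), (257, 41), (258, 51), (260, -41), (262, 52), (263, 31), (269, -31), (270, -35), (305, -30), (349, 32), (404, -48), (405, -38)]
340 [(161, 51), (162, 71), (163, 33), (169, -25), (170, -60), (171, -47), (189, 37), (190, 61), (191, 34), (246, -46), (247, -59), (248, -32), (255, 24), (256, 52), (257, 57), (258, 30), (268, -28), (269, -66), (270, -52), (284, 24), (307, 24), (309, -47), (352, 29), (353, 37), (402, -49), (403, -38)]
0.02 [np.float64(259.4), np.float64(305.6), np.float64(392.1)]
0.015 [np.float64(263.3), np.float64(312.8), np.float64(402.0)]
0.01 [np.float64(267.5), np.float64(320.5), np.float64(412.6)]
0.005 [np.float64(271.9), np.float64(328.9), np.float64(424.1)]
```

Run:
```python
import cv2
im=cv2.imread('pics/w6.png'); cv2.imwrite('pics/c6.png',cv2.resize(im[150:430,200:440],(480,560)))
```

View pics/c6.png

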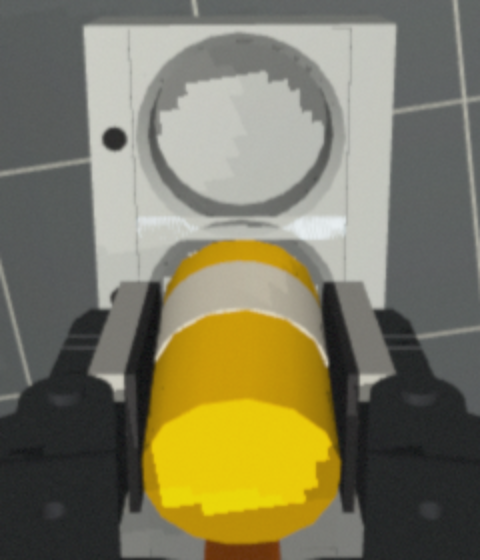

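send_rows --plan "0 0 -0.04 0 0 0 0.02;0 0 -0.08 0 0 0 0.02;0 0 -0.12 0 0 0 0.02;-0.155 0.1366 -0.12 0 -5 0 0.02;-0.155 0.1366 -0.12 0 -10 0 0.02;-0.155 0.1366 -0.12 0 -15 0 0.02;-0.155 0.1366 -0.12 0 -17 0 0.02;-0.155 0.1366 -0.12 0 -17 0 0.02;-0.155 0.1366 -0.12 0 -17 0 0.02;-0.155 0.1366 -0.12 0 -17 0 0.02"

```text
clock: 7.75
position: [0.5802, -0.2817, 0.1455]
tool_rot: [-3.141, 0.297, 1.408]
force: [0.1, 1.1, -0.8]
grip_width: 0.0293
finger_force: 32.1
```

Run:
```python
from h import *
s=observe(); print(s['position'],s['tool_rot'],s['grip_width'],(toolR(s)).round(2))
f=grab('side'); print([x for x in blobs(f,*COL['yellow'])]); print([x for x in blobs(grab('scene'),*COL['yellow'])])
```

```text
[ 0.58022495 -0.28167628  0.14554993] [-3.14080642  0.29731566  1.40822001] 0.029341922199418377 [[ 0.15  0.99 -0.05]
 [ 0.94 -0.16 -0.29]
 [-0.29 -0.   -0.96]]
[([283.1, 169.0], [280, 164, 8, 13, 65]), ([276.9, 187.7], [273, 181, 10, 15, 90]), ([420.4, 273.8], [412, 265, 16, 19, 248]), ([465.0, 276.1], [454, 272, 19, 12, 39]), ([461.4, 287.7], [449, 277, 28, 17, 218]), ([417.5, 294.8], [410, 293, 16, 5, 55]), ([249.3, 313.8], [240, 305, 20, 18, 106])]
[([205.2, 227.4], [203, 222, 6, 13, 53]), ([579.9, 266.1], [570, 256, 20, 21, 291]), ([544.2, 262.1], [539, 260, 13, 5, 44]), ([283.7, 357.9], [280, 351, 6, 14, 15]), ([277.0, 369.9], [262, 357, 29, 19, 157])]
```

send_rows --plan "0.010 0 0.033 0 0 0 0.02;0.02 0 0.066 0 0 0 0.02;0.030 0 0.099 0 0 0 0.02;0.0364 0 0.1205 0 0 0 0.02;0.0364 0 0.1205 0 0 0 0.02;0.0364 0 0.1205 0 0 0 0.02"

```text
clock: 8.35
position: [0.5798, -0.2796, 0.0203]
tool_rot: [-3.14, 0.297, 1.412]
force: [0.4, -0.4, 0.2]
grip_width: 0.0291
finger_force: 32.1
```

send_rows --plan "0.0006 0 0.002 0 0 0 0.02;0.0012 0 0.004 0 0 0 0.02;0.0018 0 0.006 0 0 0 0.02;0.0018 0 0.006 0 0 0 0.02;0.0018 0 0.006 0 0 0 0.02"

```text
clock: 8.77
position: [0.5805, -0.2805, 0.0147]
tool_rot: [3.141, 0.297, 1.41]
force: [-0.2, -0.1, -0.9]
grip_width: 0.0289
finger_force: 32.1
```

send_rows --plan "0.0006 0 0.002 0 0 0 0.02;0.0012 0 0.004 0 0 0 0.02;0.0012 0 0.004 0 0 0 0.02;0.0012 0 0.004 0 0 0 0.02"

```text
clock: 9.1
position: [0.5809, -0.2812, 0.011]
tool_rot: [3.14, 0.297, 1.409]
force: [-1.9, 0.7, 13.8]
grip_width: 0.0291
finger_force: 33.9
```

send_rows --plan "0 0 0 0 0 0 0.04;0 0 0 0 0 0 0.06;0 0 0 0 0 0 0.085;0 0 0 0 0 0 0.085;0 0 0 0 0 0 0.085;-0.026 0 -0.086 0 0 0 0.085;-0.026 0 -0.086 0 8 0 0.085;-0.026 0 -0.086 0 17 0 0.085;-0.026 0 -0.086 0 17 0 0.085;-0.026 0 -0.086 0 17 0 0.085"

```text
clock: 9.93
position: [0.5789, -0.2868, 0.1021]
tool_rot: [3.138, -0.003, 1.401]
force: [0.0, -1.5, -1.2]
grip_width: 0.0849
finger_force: 0.0
```

Run:
```python
from h import *
s=observe(); print(s['position'],s['tool_rot'],s['grip_width'])
a=grab('scene');b=grab('side');w=grab('wrist','w7.png')
for n,f in(('sc',a),('si',b),('w',w)): print(n,[x for x in blobs(f,*COL['yellow'],30) if n!='sc' or x[0][0]<250])
```

```text
[ 0.57886674 -0.28684324  0.10205702] [ 3.13801335e+00 -2.62158392e-03  1.40136157e+00] 0.08485207932022085
sc [([216.3, 273.8], [210, 268, 13, 13, 142])]
si [([282.9, 169.3], [280, 164, 8, 12, 65]), ([277.0, 187.5], [273, 181, 10, 15, 93]), ([461.0, 286.9], [449, 272, 28, 22, 224]), ([249.5, 314.0], [240, 305, 20, 19, 108]), ([410.9, 341.6], [403, 332, 18, 20, 300]), ([408.8, 360.9], [402, 358, 15, 6, 41])]
w [([322.3, 237.1], [294, 227, 59, 33, 476])]
```

Run:
```python
from h import *
a=grab('scene');b=grab('side');s=observe();Rt=toolR(s)
x,r=cross(ray(a,216.3,273.8),ray(b,410.9,341.6)); print(x,r, 'tool', Rt.T@(x-s['position']))
```

```text
[ 0.58088975 -0.28223502  0.03454103] [np.float64(0.0007128255422859862), np.float64(0.0007128255422860529)] tool [-0.00341498  0.00103245  0.06453195]
```

send_rows --plan "-0.002 0.002 0 0 0 0 0.085;-0.002 0.002 0.04 0 0 0 0.085;-0.002 0.002 0.081 0 0 0 0.085;-0.002 0.002 0.081 0 0 0 0.085;-0.002 0.002 0.081 0 0 0 0.085;-0.002 0.002 0.081 0 0 0 0.04;-0.002 0.002 0.081 0 0 0 0.02;-0.002 0.002 0.081 0 0 0 0.02;-0.002 0.002 0.081 0 0 0 0.02;-0.002 0.002 0.081 0 0 0 0.02" --grip_force 80

```text
clock: 11.02
position: [0.5827, -0.2829, 0.0204]
tool_rot: [3.14, 0.001, 1.41]
force: [-6.5, 3.3, 22.7]
grip_width: 0.0277
finger_force: 77.2
```

send_rows --plan "0 0 0 0 0 0 0.02;0 0 0 0 0 0 0.02;0 0 0 0 0 0 0.02"

```text
clock: 11.27
position: [0.5826, -0.2828, 0.0205]
tool_rot: [3.14, 0.0, 1.41]
force: [-2.8, 1.9, 15.4]
grip_width: 0.0277
finger_force: 77.9
```

send_rows --plan "0 0 -0.04 0 0 0 0.02;0 0 -0.08 0 0 0 0.02;0 0 -0.12 0 0 0 0.02;0.158 -0.1395 -0.12 0 0 0 0.02;0.158 -0.1395 -0.12 0 0 0 0.02;0.158 -0.1395 -0.12 0 0 0 0.02;0.158 -0.1395 -0.12 0 0 0 0.02;0.158 -0.1395 -0.12 0 0 0 0.02;0.158 -0.1395 -0.12 0 0 0 0.02;0.158 -0.1395 -0.12 0 0 0 0.02"

```text
clock: 12.1
position: [0.4691, -0.1024, 0.1397]
tool_rot: [3.141, -0.0, 1.413]
force: [0.7, -0.6, 0.2]
grip_width: 0.0277
finger_force: 79.1
```

send_rows --plan "0 0 0.04 0 0 0 0.02;0 0 0.07 0 0 0 0.02;0 0 0.085 0 0 0 0.02;0 0 0.085 0 0 0 0.02;0 0 0.085 0 0 0 0.02;0 0 0.085 0 0 0 0.02"

```text
clock: 12.6
position: [0.4704, -0.1048, 0.0549]
tool_rot: [3.14, 0.0, 1.409]
force: [-1.3, -0.1, -0.8]
grip_width: 0.0275
finger_force: 79.1
```

```bash
cat > meas.py <<'E'
# tool-frame position of pocket 1 (far pocket) rim centre and of the gripped pot's far bottom edge
from h import *
def edges(g,u=None,v=None,a=0,b=0,th=25):
    r=(g[v] if v is not None else g[:,u]).astype(int); d=[(i,r[i+1]-r[i-1]) for i in range(a,b) if abs(r[i+1]-r[i-1])>th]
    out=[]
    for i,x in d:
        if out and i-out[-1][-1][0]<=1 and np.sign(x)==np.sign(out[-1][-1][1]): out[-1].append((i,x))
        else: out.append([(i,x)])
    return [(round(float(np.average([i for i,_ in o],weights=[abs(x) for _,x in o])),1),int(sum(x for _,x in o))) for o in out]
if __name__=='__main__':
    f=grab('wrist','m.png'); s=observe();Rt=toolR(s);p=s['position']; print(p,s['tool_rot'],s['force'].round(1))
    g=cv2.GaussianBlur(cv2.cvtColor(f['color'],cv2.COLOR_RGB2GRAY),(3,3),0)
    for v in(185,200,215): print(v,edges(g,v=v,a=230,b=420))
    for u in(316,324): print(u,edges(g,u=u,a=130,b=420))
    for t in(.02,.0): print(t,[tuple(np.round(proj(f,Rt@np.array(q)+p),1)) for q in([.015,0,t],[.015,0,.02-.045],[-.015,0,.02-.045])])
E
python3 meas.py
```

```text
[ 0.47050178 -0.10473595  0.05506545] [3.13960005e+00 3.80518356e-05 1.40960377e+00] [-0.9 -1.1 -0.9]
185 [(238.1, 190), (264.0, -97), (269.0, -26), (278.0, 26), (326.5, -96), (343.0, 92), (367.1, -167), (413.4, 70), (415.6, -72)]
200 [(239.6, 209), (261.0, -27), (265.5, -97), (270.4, 216), (336.5, -94), (343.4, 67), (367.5, -192), (414.6, 72), (417.5, -74)]
215 [(241.1, 188), (267.1, -117), (273.0, 169), (337.2, -145), (341.0, 113), (367.9, -166), (416.4, 70), (419.0, -45)]
316 [(156.0, 150), (162.0, -123), (179.1, 108), (233.0, -127), (237.5, 96), (240.0, -30), (243.0, 28), (247.9, -122), (256.9, 115), (261.0, -101), (278.5, 74), (281.4, -99), (305.0, 123), (390.4, -190)]
324 [(155.6, 173), (165.1, -117), (183.0, 120), (229.5, -144), (236.1, 134), (247.1, -130), (256.0, 115), (260.5, -76), (280.6, -67), (304.1, 111), (389.9, -180)]
0.02 [(np.float64(318.1), np.float64(259.3)), (np.float64(317.5), np.float64(305.5)), (np.float64(317.8), np.float64(392.1))]
0.0 [(np.float64(317.9), np.float64(276.6)), (np.float64(317.5), np.float64(305.5)), (np.float64(317.8), np.float64(392.1))]
```

Run:
```python
from meas import *
f=grab('wrist','m.png'); s=observe();Rt=toolR(s);p=s['position']
T=lambda u,v,z=.02:(Rt.T@(onz(f,u,v,z)-p)*1000)
g=cv2.GaussianBlur(cv2.cvtColor(f['color'],cv2.COLOR_RGB2GRAY),(3,3),0)
L=np.array([T(edges(g,v=v,a=225,b=255)[0][0],v)[:2] for v in range(165,225,5)])
R=np.array([T([e for e in edges(g,v=v,a=350,b=385) if e[1]<-80][-1][0],v)[:2] for v in range(165,225,5)])
for A in(L,R):
    k=np.polyfit(A[:,0],A[:,1],1); print('edge y at x=35:',np.polyval(k,35).round(2),'slope deg',np.degrees(np.arctan(k[0])).round(2))
for u in(296,300,304,308): print(u,edges(g,u=u,a=140,b=300))
print('pot far edge raw', T(320,261,p[2]-.0205))
```

```text
edge y at x=35: -33.15 slope deg -2.66
edge y at x=35: 21.07 slope deg -2.3
296 [(157.1, 144), (161.1, -121), (178.0, 119), (233.2, -116), (238.5, 93), (241.0, -29), (243.5, 55), (248.5, -80), (256.0, 117), (269.1, -130), (285.4, 76), (288.5, -99)]
300 [(157.0, 137), (160.5, -96), (177.0, 128), (234.1, -127), (238.0, 96), (243.0, 32), (248.5, -85), (255.0, 118), (266.5, -141), (282.6, 71), (285.9, -122)]
304 [(156.9, 146), (160.5, -97), (176.1, 113), (234.5, -94), (238.0, 31), (242.5, 66), (248.5, -92), (254.5, 63), (263.9, -118), (283.5, -60)]
308 [(156.6, 169), (161.0, -126), (176.5, 59), (234.5, -92), (238.0, 32), (242.4, 65), (248.1, -120), (258.1, 112), (262.5, -83), (280.0, 29), (282.5, -83)]
pot far edge raw [14.08017826  0.91903515 20.50185025]
```

Run:
```python
from meas import *
f=grab('wrist'); s=observe();Rt=toolR(s);p=s['position']
T=lambda u,v,z=.02:(Rt.T@(onz(f,u,v,z)-p)*1000).round(1)
print(T(304,156.9),T(304,160.8),T(304,242.4),T(304,248.5))
```

```text
[54.6 -5.6 35. ] [53.  -5.6 35. ] [17.9 -6.  35. ] [15.1 -6.  35. ]
```

send_rows --plan "0.0014 -0.0055 0.003 0 0 -2.5 0.02;0.0014 -0.0055 0.009 0 0 -2.5 0.02;0.0014 -0.0055 0.009 0 0 -2.5 0.02;0.0014 -0.0055 0.009 0 0 -2.5 0.02;0.0014 -0.0055 0.009 0 0 -2.5 0.02"

```text
clock: 13.17
position: [0.4646, -0.1021, 0.045]
tool_rot: [3.141, 0.0, 1.453]
force: [-0.2, -0.5, -0.4]
grip_width: 0.0279
finger_force: 79.1
```

Run:
```python
from meas import *
f=grab('wrist','m2.png'); s=observe();Rt=toolR(s);p=s['position']; print(p,s['tool_rot'])
T=lambda u,v,z=.02:(Rt.T@(onz(f,u,v,z)-p)*1000).round(1)
g=cv2.GaussianBlur(cv2.cvtColor(f['color'],cv2.COLOR_RGB2GRAY),(3,3),0)
for v in range(175,235,10): print(v,edges(g,v=v,a=240,b=400))
for u in(312,320,328): print(u,edges(g,u=u,a=140,b=300))
cv2.imwrite('pics/c7.png',cv2.resize(f['color'][150:310,220:420],(800,640),interpolation=cv2.INTER_CUBIC)[:600,:,::-1])
```

```text
[ 0.46467663 -0.10208029  0.04500962] [3.14123202e+00 5.72740963e-05 1.45311574e+00]
175 [(252.9, 184), (295.5, -65), (348.0, 83), (390.1, -166)]
185 [(253.1, 193), (285.0, -95), (326.5, -96), (358.5, 69), (390.0, -168)]
195 [(253.7, 213), (279.4, -69), (295.1, 116), (345.5, -80), (364.4, 68), (389.5, -200)]
205 [(254.1, 195), (277.0, -26), (281.4, -69), (285.6, 160), (354.5, -96), (362.4, 73), (367.0, 33), (389.1, -159)]
215 [(254.6, 210), (260.7, -302), (270.8, 277), (280.6, -91), (284.1, 190), (355.5, -72), (358.6, -71), (362.5, 99), (388.9, -168)]
225 [(255.1, 163), (283.1, -113), (288.4, 182), (355.0, -155), (360.0, 134), (388.1, -171)]
312 [(163.5, 165), (168.1, -124), (184.1, 116), (243.0, -124), (248.5, 94), (251.0, -30), (253.5, 55), (259.5, -85), (278.6, 78), (281.9, -141)]
320 [(163.2, 132), (167.0, -114), (183.1, 114), (244.0, -122), (248.0, 35), (253.0, 37), (259.5, -89), (278.0, 29), (280.6, -78)]
328 [(163.1, 144), (167.5, -94), (188.0, 116), (243.1, -124), (248.5, 79), (253.4, 59), (259.0, -118), (278.6, 66), (281.5, -97)]
```

View pics/c7.png

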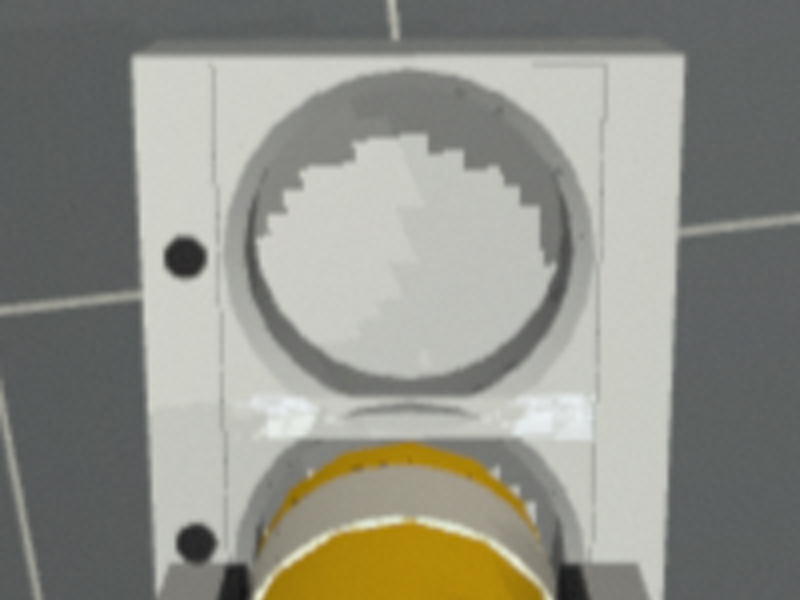

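Run:
```python
from meas import *
f=grab('wrist'); s=observe();Rt=toolR(s);p=s['position']
T=lambda u,v,z=.02:(Rt.T@(onz(f,u,v,z)-p)*1000).round(1)
print('dot1',T(266.2,214.2),'dot2',T(269.2,285.7),'far edge',T(322,163.2),'chamf far',T(322,167.3),'chamf L/R',T(277.5,212),T(368.7,212),'bore near',T(322,248.7,.018),'septum',T(322,253,.017),'bore2 far',T(322,260,.018))
print('pot far edge',T(321,261,p[2]-.0205))
```

```text
dot1 [ 32.5 -20.8  25. ] dot2 [  1.6 -20.6  25. ] far edge [52.9  1.8 25. ] chamf far [51.3  1.8 25. ] chamf L/R [ 33.4 -16.2  25. ] [33.4 20.7 25. ] bore near [17.3  1.8 27. ] septum [15.1  1.8 28. ] bore2 far [12.4  1.8 27. ]
pot far edge [14.1  1.4 20.5]
```

send_rows --plan "-0.0003 0.0006 0.003 0 0 0 0.02;-0.0003 0.0006 0.006 0 0 0 0.02;-0.0003 0.0006 0.009 0 0 0 0.02;-0.0003 0.0006 0.012 0 0 0 0.02;-0.0003 0.0006 0.012 0 0 0 0.02;-0.0003 0.0006 0.012 0 0 0 0.02"

```text
clock: 13.77
position: [0.4647, -0.1023, 0.0325]
tool_rot: [-3.141, 0.0, 1.454]
force: [-0.5, -1.3, -1.4]
grip_width: 0.0276
finger_force: 79.4
```

No contact force: it is inside the pocket. Down the rest.

send_rows --plan "0 0 0.002 0 0 0 0.02;0 0 0.004 0 0 0 0.02;0 0 0.0055 0 0 0 0.02;0 0 0.0055 0 0 0 0.02;0 0 0.0055 0 0 0 0.02"

```text
clock: 14.18
position: [0.4648, -0.1023, 0.0272]
tool_rot: [-3.141, -0.0, 1.454]
force: [-0.9, -0.7, -1.6]
grip_width: 0.0277
finger_force: 79.4
```

send_rows --plan "0 0 0 0 0 0 0.04;0 0 0 0 0 0 0.06;0 0 0 0 0 0 0.06;0 0 -0.04 0 0 0 0.06;0 0 -0.08 0 0 0 0.06;0 0 -0.12 0 0 0 0.06;0.071 0.16 -0.17 0 0 0 0.085;0.071 0.16 -0.17 0 0 0 0.085;0.071 0.16 -0.17 0 0 0 0.085;0.071 0.16 -0.17 0 0 0 0.085"

```text
clock: 15.02
position: [0.6196, -0.0542, 0.1945]
tool_rot: [3.141, -0.0, 1.454]
force: [-0.1, -0.3, -1.1]
grip_width: 0.0848
finger_force: 0.0
```

send_rows --plan "0.003 0 0 0 0 0 0.085;0.003 0 0 0 0 0 0.085;0.003 0 0 0 0 0 0.085"

```text
clock: 15.27
position: [0.6176, -0.052, 0.1925]
tool_rot: [-3.14, 0.0, 1.454]
force: [-1.0, -0.7, 0.1]
grip_width: 0.0848
finger_force: 0.0
```

Run:
```python
from meas import *
a=grab('scene');b=grab('side');w=grab('wrist','w8.png');s=observe();Rt=toolR(s);p=s['position'];print(p,s['tool_rot'])
for k in('red','yellow','blue'):
    for n,f in(('sc',a),('si',b),('w',w)): print(k,n,[(c,st) for c,st in blobs(f,*COL[k],30) if n=='w' or(200<c[0]<450 and 200<c[1]<370)])
```

```text
[ 0.61736102 -0.0526761   0.1929247 ] [-3.14073119e+00  4.38436613e-04  1.45295738e+00]
red sc [([325.4, 258.8], [320, 253, 11, 13, 116])]
red si [([201.4, 211.0], [186, 207, 31, 9, 123]), ([324.0, 273.4], [318, 267, 13, 14, 153])]
red w [([333.9, 169.2], [313, 147, 43, 45, 1499])]
yellow sc [([273.1, 229.3], [268, 224, 11, 12, 99]), ([277.0, 369.9], [262, 357, 29, 19, 157])]
yellow si [([249.5, 314.0], [240, 305, 20, 19, 110]), ([290.0, 320.2], [283, 311, 14, 19, 211])]
yellow w [([137.5, 298.9], [112, 286, 40, 42, 547]), ([602.2, 352.0], [580, 332, 60, 59, 1161])]
blue sc [([258.8, 270.4], [254, 266, 10, 11, 87]), ([295.3, 277.4], [290, 272, 11, 12, 103])]
blue si [([369.0, 280.8], [363, 277, 13, 8, 81]), ([376.5, 310.3], [370, 303, 14, 16, 132])]
blue w [([398.3, 286.7], [378, 264, 43, 46, 1486]), ([327.9, 344.2], [315, 342, 27, 7, 58]), ([328.8, 378.6], [311, 356, 37, 46, 1365])]
```

Run:
```python
from meas import *
a=grab('scene');b=grab('side');w=grab('wrist');s=observe();Rt=toolR(s);p=s['position']
print('yellow',cross(ray(a,273.1,229.3),ray(b,290,320.2)))
r=onz(w,334.5,169.4,.045);print('red w',r)
q=np.array([.6325,-.0155,.045]); print(p,Rt.T@(r-p),Rt.T@(q-p))
print('blue w',onz(w,329.5,379,.045))
```

```text
yellow (array([ 0.46329016, -0.10167019,  0.04072084]), [np.float64(0.00013712364718765122), np.float64(0.00013712364718770814)])
red w [ 0.63293109 -0.01643657  0.045     ]
[ 0.61791232 -0.05237087  0.19315704] [0.03746481 0.010722   0.14815118] [0.03834434 0.01018401 0.14815116]
blue w [ 0.61119298 -0.17785349  0.045     ]
```

send_rows --plan "0.038 0.0102 0 0 0 0 0.085;0.038 0.0102 0.04 0 0 0 0.085;0.038 0.0102 0.08 0 0 0 0.085;0.038 0.0102 0.12 0 0 0 0.085;0.038 0.0102 0.16 0 0 0 0.085;0.038 0.0102 0.173 0 0 0 0.085;0.038 0.0102 0.173 0 0 0 0.085;0.038 0.0102 0.173 0 0 0 0.085;0.038 0.0102 0.173 0 0 0 0.06;0.038 0.0102 0.173 0 0 0 0.04" --grip_force 70

```text
clock: 16.4
position: [0.6343, -0.0155, 0.0226]
tool_rot: [3.138, -0.0, 1.454]
force: [0.4, -0.3, 0.2]
grip_width: 0.0635
finger_force: 0.0
```

send_rows --plan "0 0 0 0 0 0 0.02;0 0 0 0 0 0 0.02;0 0 0 0 0 0 0.02;0 0 0 0 0 0 0.02;0 0 0 0 0 0 0.02"

```text
clock: 16.82
position: [0.6334, -0.0154, 0.0214]
tool_rot: [3.14, -0.0, 1.454]
force: [-4.1, 0.3, 14.4]
grip_width: 0.0279
finger_force: 68.1
```

send_rows --plan "0 0 -0.04 0 0 0 0.02;0 0 -0.08 0 0 0 0.02;0 0 -0.13 0 0 0 0.02;-0.178 -0.1573 -0.13 0 0 0 0.02;-0.178 -0.1573 -0.13 0 0 0 0.02;-0.178 -0.1573 -0.13 0 0 0 0.02;-0.178 -0.1573 -0.13 0 0 0 0.02;-0.178 -0.1573 -0.13 0 0 0 0.02;-0.178 -0.1573 -0.13 0 0 0 0.02;-0.178 -0.1573 -0.13 0 0 0 0.02"

```text
clock: 17.65
position: [0.4515, -0.1781, 0.1507]
tool_rot: [-3.14, 0.002, 1.448]
force: [0.5, -0.8, -0.3]
grip_width: 0.0282
finger_force: 69.2
```

send_rows --plan "0 0 0 0 0 0 0.02;0 0 0 0 0 0 0.02;0 0 0 0 0 0 0.02"

```text
clock: 17.9
position: [0.4568, -0.173, 0.1502]
tool_rot: [3.141, -0.0, 1.455]
force: [0.9, -0.4, 0.1]
grip_width: 0.0277
finger_force: 69.2
```

Run:
```python
from meas import *
a=grab('scene');b=grab('side');f=grab('wrist','w9.png');s=observe();Rt=toolR(s);p=s['position'];print(p,s['tool_rot'])
for n,q in(('sc',a),('si',b)): print(n,[(c,st) for k in('yellow','orange') for c,st in blobs(q,*COL[k],20) if 200<c[0]<450 and 200<c[1]<340])
g=cv2.GaussianBlur(cv2.cvtColor(f['color'],cv2.COLOR_RGB2GRAY),(3,3),0)
print([(c,st) for c,st in blobs(f,(0,150,60),(5,255,255),200)]); print([(c,st) for c,st in blobs(f,*COL['yellow'],200)])
t=.0214
for q in([.015,0,t],[.015,0,t-.045],[-.015,0,t-.045]): print(proj(f,Rt@np.array(q)+p))
```

```text
[ 0.45644677 -0.17304613  0.14996663] [-3.14152777e+00 -2.07499808e-04  1.45530683e+00]
sc [([273.2, 229.4], [268, 224, 11, 12, 98]), ([260.0, 228.6], [255, 219, 10, 20, 141])]
si [([249.6, 314.0], [240, 305, 21, 19, 112]), ([290.1, 320.2], [283, 311, 14, 19, 214]), ([302.4, 324.8], [296, 305, 13, 39, 369])]
[([319.3, 270.3], [288, 265, 61, 19, 202]), ([320.1, 340.6], [275, 285, 92, 109, 7907])]
[]
(np.float64(317.573000902569), np.float64(258.4817783808619))
(np.float64(316.8712411698215), np.float64(303.8915875176714))
(np.float64(317.1538260154391), np.float64(389.5174587018887))
```

send_rows --plan "0.0012 0.0002 0.03 0 0 0 0.02;0.0012 0.0002 0.07 0 0 0 0.02;0.0012 0.0002 0.1 0 0 0 0.02;0.0012 0.0002 0.104 0 0 0 0.02;0.0012 0.0002 0.104 0 0 0 0.02;0.0012 0.0002 0.107 0 0 0 0.02;0.0012 0.0002 0.110 0 0 0 0.02;0.0012 0.0002 0.113 0 0 0 0.02;0.0012 0.0002 0.113 0 0 0 0.02;0.0012 0.0002 0.113 0 0 0 0.02"

```text
clock: 18.88
position: [0.4572, -0.1727, 0.0383]
tool_rot: [3.139, 0.0, 1.454]
force: [0.2, 2.0, 0.6]
grip_width: 0.0278
finger_force: 69.3
```

send_rows --plan "0.0003 0 0.002 0 0 0 0.02;0.0003 0 0.004 0 0 0 0.02;0.0003 0 0.005 0 0 0 0.02;0.0003 0 0.005 0 0 0 0.02;0.0003 0 0.005 0 0 0 0.02"

```text
clock: 19.3
position: [0.4563, -0.1724, 0.032]
tool_rot: [-3.141, 0.0, 1.454]
force: [0.4, 1.4, -1.2]
grip_width: 0.0278
finger_force: 69.3
```

send_rows --plan "0.0004 0 0.002 0 0 0 0.02;0.0004 0 0.003 0 0 0 0.02;0.0004 0 0.004 0 0 0 0.02;0.0004 0 0.004 0 0 0 0.02;0.0004 0 0.004 0 0 0 0.02"

```text
clock: 19.72
position: [0.4562, -0.172, 0.028]
tool_rot: [-3.141, 0.0, 1.454]
force: [-0.4, 0.1, -0.3]
grip_width: 0.0277
finger_force: 69.2
```

send_rows --plan "0 0 0 0 0 0 0.04;0 0 0 0 0 0 0.06;0 0 0 0 0 0 0.06;0 0 -0.04 0 0 0 0.06;0 0 -0.08 0 0 0 0.06;0 0 -0.12 0 0 0 0.06;-0.03 0.16 -0.17 0 0 0 0.085;-0.03 0.16 -0.17 0 0 0 0.085;-0.03 0.16 -0.17 0 0 0 0.085;-0.03 0.16 -0.17 0 0 0 0.085"

```text
clock: 20.55
position: [0.6099, -0.22, 0.1985]
tool_rot: [3.141, 0.0, 1.454]
force: [0.1, 1.1, 0.6]
grip_width: 0.0849
finger_force: 0.0
```

send_rows --plan "0 0 0 0 0 0 0.085;0 0 0 0 0 0 0.085;0 0 0 0 0 0 0.085"

```text
clock: 20.8
position: [0.6076, -0.2191, 0.1963]
tool_rot: [-3.14, -0.0, 1.454]
force: [-0.9, 0.1, 0.4]
grip_width: 0.0851
finger_force: 0.0
```

Run:
```python
from meas import *
a=grab('scene');b=grab('side');w=grab('wrist','w8.png');s=observe();Rt=toolR(s);p=s['position'];print(p,s['tool_rot'])
for k in('red','yellow','blue'):
    for n,f in(('sc',a),('si',b),('w',w)): print(k,n,[(c,st) for c,st in blobs(f,*COL[k],30) if n=='w' or(200<c[0]<450 and 200<c[1]<350)])
```

```text
[ 0.60744954 -0.21917421  0.19683188] [-3.14062451e+00 -4.46571374e-05  1.45378456e+00]
red sc [([246.8, 233.4], [242, 229, 10, 11, 80])]
red si [([308.9, 201.1], [305, 199, 9, 5, 38]), ([201.4, 211.1], [186, 207, 31, 9, 123]), ([314.5, 340.8], [306, 331, 18, 20, 269])]
red w [([97.4, 182.1], [71, 161, 56, 44, 1836])]
yellow sc [([272.8, 229.3], [267, 224, 12, 12, 105])]
yellow si [([249.4, 314.0], [240, 305, 20, 19, 112]), ([290.2, 320.5], [283, 312, 14, 19, 210])]
yellow w [([102.9, 78.5], [86, 53, 29, 46, 593]), ([50.6, 126.5], [44, 112, 14, 31, 156]), ([614.3, 170.5], [599, 136, 41, 76, 1110])]
blue sc [([258.8, 270.0], [253, 265, 11, 12, 101]), ([295.4, 277.4], [290, 272, 11, 12, 104])]
blue si [([368.9, 280.8], [363, 277, 13, 8, 84]), ([376.9, 309.7], [370, 303, 15, 16, 175])]
blue w [([395.8, 46.6], [372, 21, 49, 52, 1934]), ([316.4, 170.6], [295, 149, 43, 44, 1451])]
```

Run:
```python
from meas import *
a=grab('scene');b=grab('side');w=grab('wrist');s=observe();Rt=toolR(s);p=s['position']
for n,q in(('yellow',((272.8,229.3),(290.2,320.5))),('red',((246.8,233.4),(314.5,340.8))),('blue',((258.8,270),(376.9,309.7)))): print(n,cross(ray(a,*q[0]),ray(b,*q[1])))
r=onz(w,317,170.8,.045);print(r,p,Rt.T@(r-p))
```

```text
yellow (array([ 0.46300912, -0.10248478,  0.04069558]), [np.float64(0.0002023295450038751), np.float64(0.00020232954500400965)])
red (array([ 0.45557866, -0.17382661,  0.04123625]), [np.float64(0.0007407244400931863), np.float64(0.0007407244400930869)])
blue (array([ 0.60884375, -0.18294268,  0.03654057]), [np.float64(0.0006133179185891781), np.float64(0.0006133179185888705)])
[ 0.61094623 -0.1830711   0.045     ] [ 0.60799416 -0.21929426  0.19712956] [ 0.03632859 -0.00127154  0.15212774]
```

send_rows --plan "0.035 -0.002 0 0 0 0 0.085;0.035 -0.002 0.04 0 0 0 0.085;0.035 -0.002 0.08 0 0 0 0.085;0.035 -0.002 0.12 0 0 0 0.085;0.035 -0.002 0.16 0 0 0 0.085;0.035 -0.002 0.177 0 0 0 0.085;0.035 -0.002 0.177 0 0 0 0.085;0.035 -0.002 0.177 0 0 0 0.085;0.035 -0.002 0.177 0 0 0 0.06;0.035 -0.002 0.177 0 0 0 0.04"

```text
clock: 21.93
position: [0.6116, -0.1847, 0.0221]
tool_rot: [3.139, 0.0, 1.454]
force: [0.6, -0.3, 1.0]
grip_width: 0.0633
finger_force: 0.0
```

send_rows --plan "0 0 0 0 0 0 0.02;0 0 0 0 0 0 0.02;0 0 0 0 0 0 0.02;0 0 0 0 0 0 0.02;0 0 0 0 0 0 0.02"

```text
clock: 22.35
position: [0.611, -0.1845, 0.0213]
tool_rot: [3.14, 0.0, 1.454]
force: [-3.4, 0.5, 13.7]
grip_width: 0.028
finger_force: 68.2
```

send_rows --plan "0 0 -0.04 0 0 0 0.02;0 0 -0.08 0 0 0 0.02;0 0 -0.13 0 0 0 0.02;-0.0415 -0.1552 -0.13 0 0 0 0.02;-0.0415 -0.1552 -0.13 0 0 0 0.02;-0.0415 -0.1552 -0.13 0 0 0 0.02;-0.0415 -0.1552 -0.13 0 0 0 0.02;-0.0415 -0.1552 -0.13 0 0 0 0.02;-0.0415 -0.1552 -0.13 0 0 0 0.02;-0.0415 -0.1552 -0.13 0 0 0 0.02"

```text
clock: 23.18
position: [0.4523, -0.2075, 0.1506]
tool_rot: [3.14, 0.0, 1.454]
force: [0.8, -0.0, -0.1]
grip_width: 0.0275
finger_force: 69.3
```

send_rows --plan "0 0 0 0 0 0 0.02;0 0 0 0 0 0 0.02;0 0 0 0 0 0 0.02"

```text
clock: 23.43
position: [0.4521, -0.2071, 0.1498]
tool_rot: [-3.141, -0.0, 1.455]
force: [-0.3, 0.5, -0.7]
grip_width: 0.0277
finger_force: 69.3
```

Run:
```python
from meas import *
a=grab('scene');b=grab('side');f=grab('wrist','w9.png');s=observe();Rt=toolR(s);p=s['position'];print(p,s['tool_rot'])
for n,q in(('sc',a),('si',b)): print(n,[(c,st) for k in('yellow','red') for c,st in blobs(q,*COL[k],60) if 200<c[0]<350 and 220<c[1]<345])
print([(c,st) for c,st in blobs(f,(110,120,40),(127,255,255),200)])
t=.0213
for q in([.015,0,t],[.015,0,t-.045],[-.015,0,t-.045]): print(proj(f,Rt@np.array(q)+p))
```

```text
[ 0.45175575 -0.20728377  0.14985914] [-3.14133641e+00 -9.28047844e-05  1.45421662e+00]
sc [([272.8, 229.3], [267, 224, 12, 12, 105]), ([246.8, 233.5], [242, 229, 10, 11, 81])]
si [([249.5, 314.0], [240, 305, 21, 19, 110]), ([290.2, 320.5], [283, 312, 14, 19, 211]), ([314.5, 340.8], [306, 332, 18, 19, 269])]
[([630.2, 37.6], [623, 12, 17, 47, 311]), ([319.9, 263.7], [288, 259, 62, 19, 206]), ([320.2, 333.1], [275, 278, 92, 109, 8103])]
(np.float64(317.5922960972918), np.float64(258.5241275021273))
(np.float64(316.87857143846566), np.float64(304.01271727095514))
(np.float64(317.1568548318626), np.float64(389.7440121593711))
```

send_rows --plan "-0.0007 0.0004 0.03 0 0 0 0.02;-0.0007 0.0004 0.07 0 0 0 0.02;-0.0007 0.0004 0.1 0 0 0 0.02;-0.0007 0.0004 0.104 0 0 0 0.02;-0.0007 0.0004 0.104 0 0 0 0.02;-0.0007 0.0004 0.107 0 0 0 0.02;-0.0007 0.0004 0.110 0 0 0 0.02;-0.0007 0.0004 0.113 0 0 0 0.02;-0.0007 0.0004 0.113 0 0 0 0.02;-0.0007 0.0004 0.113 0 0 0 0.02"

```text
clock: 24.42
position: [0.4523, -0.2086, 0.0379]
tool_rot: [3.14, 0.001, 1.454]
force: [0.1, -2.5, 0.2]
grip_width: 0.0277
finger_force: 69.4
```

send_rows --plan "0 0 0.002 0 0 0 0.02;0 0 0.004 0 0 0 0.02;0 0 0.005 0 0 0 0.02;0 0 0.005 0 0 0 0.02;0 0 0.005 0 0 0 0.02"

```text
clock: 24.83
position: [0.4518, -0.2082, 0.0319]
tool_rot: [-3.141, -0.0, 1.454]
force: [0.8, -2.7, -0.3]
grip_width: 0.0282
finger_force: 69.4
```

send_rows --plan "-0.0005 0 0.002 0 0 0 0.02;-0.0005 0 0.003 0 0 0 0.02;-0.0005 0 0.004 0 0 0 0.02;-0.0005 0 0.004 0 0 0 0.02;-0.0005 0 0.004 0 0 0 0.02"

```text
clock: 25.25
position: [0.4517, -0.2085, 0.0279]
tool_rot: [-3.141, -0.0, 1.454]
force: [-0.1, -0.7, 0.4]
grip_width: 0.028
finger_force: 69.4
```

send_rows --plan "0 0 0 0 0 0 0.04;0 0 0 0 0 0 0.06;0 0 0 0 0 0 0.06;0 0 -0.04 0 0 0 0.06;0 0 -0.08 0 0 0 0.06;0 0 -0.12 0 0 0 0.06;0 0 -0.16 0 0 0 0.06;0 0 -0.2 0 0 0 0.06;0 0 -0.2 0 0 0 0.06"

```text
clock: 26.0
position: [0.4542, -0.2097, 0.2349]
tool_rot: [3.132, 0.002, 1.453]
force: [0.9, 0.4, 0.2]
grip_width: 0.0603
finger_force: 0.0
```

send_rows --plan "0.274 0.036 -0.09 0 0 0 0.085;0.274 0.036 -0.09 0 0 0 0.085;0.274 0.036 -0.09 0 0 0 0.085;0.274 0.036 -0.09 0 0 0 0.085;0.274 0.036 -0.09 0 0 0 0.085;0.274 0.036 -0.09 0 0 0 0.085;0.274 0.036 -0.09 0 0 0 0.085;0.274 0.036 -0.09 0 0 0 0.085;0.274 0.036 -0.09 0 0 0 0.085;0.274 0.036 -0.09 0 0 0 0.085"

```text
clock: 26.83
position: [0.5193, 0.0589, 0.3177]
tool_rot: [-3.141, 0.0, 1.454]
force: [0.1, -0.7, -0.0]
grip_width: 0.0846
finger_force: 0.0
```

Run:
```python
from meas import *
a=grab('scene');b=grab('side');f=grab('wrist','w10.png');s=observe();Rt=toolR(s);p=s['position'];print(p,s['tool_rot'])
np.savez('w10.npz',R=f['R'],e=f['e'])
P={k:[[c for c,st in blobs(q,*COL[k],60) if 200<c[0]<350 and 220<c[1]<360] for q in (a,b)] for k in('yellow','red','blue')}
print(P)
for k in('red','green'): print(k,[(c,st) for c,st in blobs(f,*COL[k],100)])
h=cv2.cvtColor(f['color'],cv2.COLOR_RGB2HSV);m=cv2.inRange(h,np.array((0,150,80)),np.array((6,255,255)))
c=max(cv2.findContours(m,0,1)[0],key=cv2.contourArea);print(cv2.minAreaRect(c))
```

```text
[0.51930409 0.05806166 0.3177581 ] [-3.14112162e+00  4.54573092e-04  1.45214274e+00]
{'yellow': [[[273.2, 229.1]], [[249.7, 314.2], [289.9, 320.2]]], 'red': [[[247.5, 233.5]], [[313.0, 340.3]]], 'blue': [[[295.3, 277.6]], [[326.9, 351.8]]]}
red [([211.5, 48.6], [172, 0, 76, 111, 2076]), ([291.8, 401.8], [276, 384, 26, 30, 303])]
green [([572.3, 266.3], [560, 254, 26, 24, 393])]
((213.05862426757812, 51.203453063964844), (131.2123260498047, 19.275178909301758), 58.671302795410156)
```

View pics/w10.png

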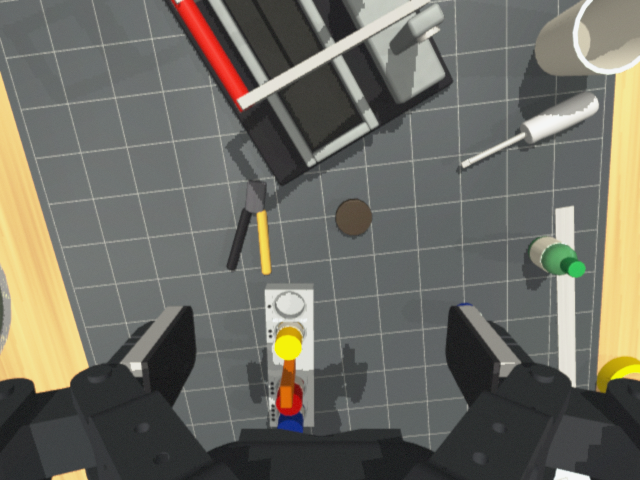

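send_rows --plan "0.11 -0.03 -0.06 0 0 -10 0.085;0.11 -0.03 -0.06 0 0 -20 0.085;0.11 -0.03 -0.06 0 0 -30 0.085;0.11 -0.03 -0.06 0 0 -30 0.085;0.11 -0.03 -0.06 0 0 -30 0.085;0.11 -0.03 -0.06 0 0 -30 0.085;0.11 -0.03 -0.06 0 0 -30 0.085;0.11 -0.03 -0.06 0 0 -30 0.085"

```text
clock: 27.65
position: [0.5028, 0.1704, 0.3775]
tool_rot: [-3.141, 0.0, 1.972]
force: [0.8, 0.3, 0.1]
grip_width: 0.0846
finger_force: 0.0
```

Run:
```python
from meas import *
a=grab('scene');b=grab('side');
for n,q in(('yellow',((273.2,229.1),(289.9,320.2))),('red',((247.5,233.5),(313.0,340.3)))): print(n,cross(ray(a,*q[0]),ray(b,*q[1])))
print('blue sc',blobs(a,*COL['blue'],10),'blue side top z.051',onz(b,326.9,351.8,.041))
f=grab('wrist','w11.png');s=observe();print(s['position'],s['tool_rot'])
np.savez('w11.npz',R=f['R'],e=f['e'])
h=cv2.cvtColor(f['color'],cv2.COLOR_RGB2HSV);m=cv2.inRange(h,np.array((0,150,80)),np.array((6,255,255)))
c=max(cv2.findContours(m,0,1)[0],key=cv2.contourArea);print(cv2.minAreaRect(c),cv2.boxPoints(cv2.minAreaRect(c)).round().tolist())
print(blobs(f,(45,100,40),(85,255,255),100))
```

```text
yellow (array([ 0.46303643, -0.10144518,  0.04093579]), [np.float64(0.00037334620031591234), np.float64(0.0003733462003159975)])
red (array([ 0.45509461, -0.17136446,  0.04051893]), [np.float64(5.555750360671448e-05), np.float64(5.5557503606931185e-05)])
blue sc [([146.5, 112.0], [135, 107, 22, 9, 51]), ([172.3, 109.2], [161, 106, 24, 7, 41]), ([528.5, 270.8], [522, 267, 13, 9, 87]), ([495.3, 270.9], [490, 270, 10, 4, 15]), ([295.3, 277.6], [290, 272, 11, 13, 108])] blue side top z.051 [ 0.45122232 -0.2089475   0.041     ]
[0.50268087 0.17126435 0.37774812] [-3.14106563e+00  1.08808174e-04  1.97488821e+00]
((280.88787841796875, 180.77780151367188), (96.08255004882812, 14.989331245422363), 87.83892822265625) [[272.0, 133.0], [287.0, 132.0], [290.0, 229.0], [275.0, 229.0]]
[([329.0, 33.5], [314, 17, 31, 35, 842]), ([437.9, 411.9], [425, 397, 24, 33, 528])]
```

View pics/w11.png

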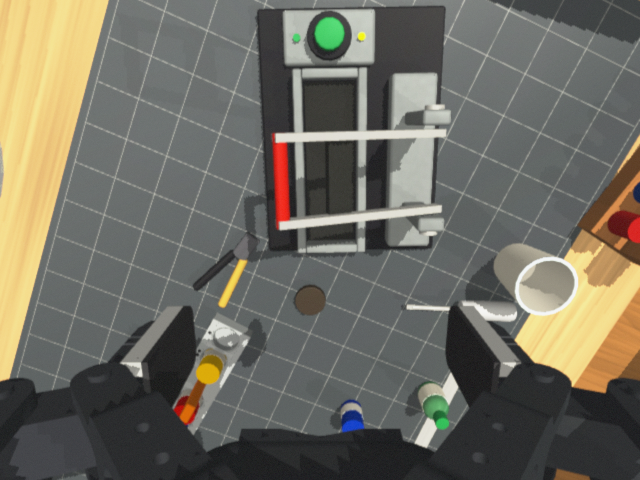

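Run:
```python
from meas import *
f=grab('wrist');s=observe();Rt=toolR(s);p=s['position'];b=grab('side')
g=cv2.GaussianBlur(cv2.cvtColor(f['color'],cv2.COLOR_RGB2GRAY),(3,3),0)
for v in(90,105,120,160,180,235): print(v,edges(g,v=v,a=284,b=380,th=14))
for u in(320,335,345): print(u,edges(g,u=u,a=55,b=90,th=14),edges(g,u=u,a=228,b=262,th=14))
print('button',cross(ray(f,329,33.5),ray(b,170.1,246.3)),onz(f,329,33.5,.04))
print('bar mid',cross(ray(f,281,180.8),ray(b,201.4,211)))
e1,e2=onz(f,280,133,.164),onz(f,282.5,229,.164);d=e1-e2;print('bar ends',e1,e2,np.linalg.norm(d),np.degrees(np.arctan2(-d[0],d[1])))
```

```text
90 [(292.5, 272), (301.3, -269), (357.6, 263), (366.4, -235)]
105 [(293.0, 289), (301.6, -259), (357.5, 285), (366.4, -249)]
120 [(293.3, 292), (302.0, -272), (357.5, 289), (366.0, -268)]
160 [(287.5, -81), (294.7, 281), (303.0, -267), (325.0, -16), (328.0, 17), (357.3, 273), (365.6, -274)]
180 [(287.5, -79), (295.3, 165), (303.6, -143), (328.5, 33), (357.0, 250), (365.5, -260)]
235 [(296.8, 155), (305.1, -159), (356.0, 157), (364.5, -158)]
320 [(58.6, 124), (64.1, -76), (68.3, 248), (77.7, -281)] [(228.0, -19), (239.6, 37), (244.9, 233), (252.1, -234), (257.9, 87)]
335 [(59.2, 103), (64.1, -75), (68.1, 258), (77.3, -275)] [(243.4, 288), (251.9, -234), (256.5, 40)]
345 [(55.0, 26), (63.2, -218), (68.1, 261), (77.2, -278)] [(242.8, 295), (251.8, -201), (255.5, 44)]
button (array([0.45020038, 0.32064011, 0.03501462]), [np.float64(0.00044795933390435756), np.float64(0.000447959333904365)]) [0.45086961 0.3195351  0.04      ]
bar mid (array([0.46502105, 0.17825243, 0.16577617]), [np.float64(0.0006151058603977498), np.float64(0.0006151058603980649)])
bar ends [0.45035694 0.2135895  0.164     ] [0.48212921 0.13939599 0.164     ] 0.08071031193501774 23.182312923939342
```

Run:
```python
from meas import *
f=grab('wrist');s=observe();Rt=toolR(s);p=s['position']
Z=lambda u,v:onz(f,u,v,.034)
A=[Z(a,v) for v,a in((90,292.5),(120,293.3),(160,294.7),(235,296.8))];B=[Z(a,v) for v,a in((90,366.4),(120,366),(160,365.6),(235,364.5))]
for q in(A,B): d=q[0]-q[-1];print('yaw',np.degrees(np.arctan2(-d[0],d[1])))
d=(A[0]+B[0]-A[-1]-B[-1]);yaw=np.arctan2(-d[0],d[1]);print('yaw',np.degrees(yaw))
y=np.array([-np.sin(yaw),np.cos(yaw),0]);x=np.array([np.cos(yaw),np.sin(yaw),0])
print('outer width',[(b-a)@x for a,b in zip(A,B)])
t,u=Z(330,68.2),Z(330,252);ti,ui=Z(330,77.4),Z(330,243.6)
print('outer len',(t-u)@y,'inner',(ti-ui)@y)
mx=np.mean([(a+b)/2@x for a,b in zip(A,B)]);my=((t+u)@y/2+(ti+ui)@y/2)/2
c=x*mx+y*my;print('center',c)
for n,q in(('button',np.array([.4502,.3206,.035])),('bar',np.array([.465,.1783,.1658]))): print(n,((q-c)@x).round(4),((q-c)@y).round(4))
print('tool',Rt.T@(c-p),s['tool_rot'])
```

```text
yaw 23.962449222587086
yaw 24.034781042619695
yaw 23.998619392599878
outer width [np.float64(0.08021107795314485), np.float64(0.0803420712423565), np.float64(0.08029792081773103), np.float64(0.08041658833073054)]
outer len 0.20596269522963043 inner 0.18622241201339854
center [0.50592139 0.1961265  0.        ]
button -0.0003 0.1364
bar -0.0446 0.0004
tool [0.02110699 0.01274028 0.37792967] [-3.14138925e+00  1.75669551e-05  1.97644804e+00]
```

send_rows --plan "0.022 -0.033 0.03 0 0 -0.8 0.06;0.022 -0.033 0.07 0 0 -0.8 0.06;0.022 -0.033 0.11 0 0 -0.8 0.06;0.022 -0.033 0.15 0 0 -0.8 0.06;0.022 -0.033 0.19 0 0 -0.8 0.06;0.022 -0.033 0.22 0 0 -0.8 0.06;0.022 -0.033 0.23 0 0 -0.8 0.06;0.022 -0.033 0.23 0 0 -0.8 0.06;0.022 -0.033 0.23 0 0 -0.8 0.06"

```text
clock: 28.7
position: [0.4641, 0.1794, 0.149]
tool_rot: [3.141, -0.0, 1.991]
force: [0.8, 1.3, 0.8]
grip_width: 0.06
finger_force: 0.0
```

send_rows --plan "0 0 0 0 0 0 0.03;0 0 0 0 0 0 0.0;0 0 0 0 0 0 0.0;0 0 0 0 0 0 0.0;0 0 0 0 0 0 0.0;0 0 0 0 0 0 0.0" --grip_force 25

```text
clock: 29.2
position: [0.4634, 0.1789, 0.1486]
tool_rot: [-3.141, 0.0, 1.991]
force: [-5.1, -3.1, 6.8]
grip_width: 0.011
finger_force: 24.9
```

send_rows --plan "0 0.0045 -0.0103 0 0 0 0;0 0.0098 -0.0203 0 0 0 0;0 0.0158 -0.0298 0 0 0 0;0 0.0225 -0.0388 0 0 0 0;0 0.0298 -0.0473 0 0 0 0;0 0.0378 -0.0553 0 0 0 0;0 0.0464 -0.0626 0 0 0 0;0 0.0554 -0.0693 0 0 0 0;0 0.065 -0.0752 0 0 0 0;0 0.065 -0.0752 0 0 0 0"

```text
clock: 30.03
position: [0.523, 0.2056, 0.2253]
tool_rot: [-3.141, 0.001, 1.991]
force: [-13.5, -7.3, 35.3]
grip_width: 0.0107
finger_force: 27.8
```

send_rows --plan "0 -0.0015 -0.0026 0 0 0 0;0 0.0086 -0.0079 0 0 0 0;0 0.0191 -0.0125 0 0 0 0;0 0.0301 -0.0163 0 0 0 0;0 0.041 -0.0192 0 0 0 0"

```text
clock: 30.45
position: [0.5599, 0.2221, 0.2432]
tool_rot: [-3.14, 0.0, 1.991]
force: [-8.3, -3.9, 6.3]
grip_width: 0.0107
finger_force: 27.4
```

send_rows --plan "0 0.0114 -0.0021 0 0 0 0;0 0.0228 -0.0033 0 0 0 0;0 0.0342 -0.0037 0 0 0 0;0 0.0457 -0.0032 0 0 0 0;0 0.0572 -0.0019 0 0 0 0;0 0.0572 -0.0019 0 0 0 0;0 0.0572 -0.0019 0 0 0 0"

```text
clock: 31.03
position: [0.6135, 0.2461, 0.2448]
tool_rot: [3.14, -0.0, 1.991]
force: [5.2, 0.7, 1.4]
grip_width: 0.011
finger_force: 26.8
```

send_rows --plan "0 0 0 0 0 0 0.03;0 0 0 0 0 0 0.06;0 0 0 0 0 0 0.06;0 0 -0.03 0 0 0 0.06;0 0 -0.06 0 0 0 0.06;0 0 -0.07 0 0 0 0.06;0 0 -0.07 0 0 0 0.06"

```text
clock: 31.62
position: [0.6132, 0.2462, 0.3174]
tool_rot: [3.137, -0.0, 1.991]
force: [-0.0, 1.0, -0.9]
grip_width: 0.06
finger_force: 0.0
```

send_rows --plan "-0.288 -0.297 0.05 0 0 6 0.06;-0.288 -0.297 0.05 0 0 12 0.06;-0.288 -0.297 0.05 0 0 18 0.06;-0.288 -0.297 0.05 0 0 24 0.06;-0.288 -0.297 0.05 0 0 30.8 0.06;-0.288 -0.297 0.05 0 0 30.8 0.06;-0.288 -0.297 0.05 0 0 30.8 0.06;-0.288 -0.297 0.05 0 0 30.8 0.06;-0.288 -0.297 0.05 0 0 30.8 0.06;-0.288 -0.297 0.05 0 0 30.8 0.06"

```text
clock: 32.45
position: [0.4573, -0.1399, 0.2636]
tool_rot: [-3.141, 0.0, 1.454]
force: [1.9, 0.2, 0.0]
grip_width: 0.0601
finger_force: 0.0
```

Run:
```python
from meas import *
a=grab('scene');b=grab('side');f=grab('wrist','w12.png');s=observe();Rt=toolR(s);p=s['position'];print(p,s['tool_rot'])
for k in('yellow','red','blue','orange'): print(k,[[(c,st) for c,st in blobs(q,*COL[k],20) if 180<c[0]<400 and 200<c[1]<370] for q in (a,b)])
h=cv2.cvtColor(b['color'],cv2.COLOR_RGB2HSV); m=cv2.inRange(h,np.array((0,120,60)),np.array((6,255,255)));m[230:]=0;m[:,:150]=0
n,l,st,c=cv2.connectedComponentsWithStats(m);print('bar side',[(c[i].round(1),st[i]) for i in range(1,n) if st[i][4]>15])
h=cv2.cvtColor(a['color'],cv2.COLOR_RGB2HSV); m=cv2.inRange(h,np.array((0,120,60)),np.array((6,255,255)));m[:,:330]=0;m[240:]=0
n,l,st,c=cv2.connectedComponentsWithStats(m);print('bar scene',[(c[i].round(1),st[i]) for i in range(1,n) if st[i][4]>15])
```

```text
[ 0.45713166 -0.14107665  0.26351017] [-3.13995116e+00  6.58928025e-04  1.44862161e+00]
yellow [[([273.2, 229.2], [268, 224, 11, 12, 98]), ([277.0, 369.9], [262, 357, 29, 19, 157])], [([249.7, 314.2], [240, 305, 21, 19, 108]), ([289.9, 320.2], [283, 312, 14, 18, 213])]]
red [[([247.3, 233.3], [243, 229, 9, 10, 79])], [([308.8, 201.7], [305, 199, 9, 7, 50]), ([313.1, 339.8], [306, 331, 17, 20, 239])]]
blue [[([234.0, 234.0], [230, 231, 9, 7, 51]), ([295.3, 277.4], [290, 272, 11, 12, 104])], [([368.9, 280.9], [363, 277, 13, 8, 82]), ([326.9, 351.2], [319, 342, 17, 20, 272])]]
orange [[([260.0, 228.5], [255, 219, 10, 20, 140])], [([301.9, 324.3], [296, 305, 13, 39, 352])]]
bar side [(array([239.6, 148.1]), array([227, 145,  27,   7, 116], dtype=int32)), (array([313.4, 184.2]), array([310, 178,   8,  14,  74], dtype=int32)), (array([309.1, 202.5]), array([305, 198,  10,  10,  75], dtype=int32))]
bar scene [(array([423.6, 157.6]), array([413, 152,  20,  13,  61], dtype=int32))]
```

send_rows --plan "0 0 0.04 0 0 0 0.06;0 0 0.08 0 0 0 0.06;0 0 0.11 0 0 0 0.06;0 0 0.11 0 0 0 0.06;0 0 0.11 0 0 0 0.06;0 0 0.11 0 0 0 0.06"

```text
clock: 33.1
position: [0.4598, -0.138, 0.1557]
tool_rot: [3.14, -0.0, 1.454]
force: [0.5, -0.3, 1.9]
grip_width: 0.0604
finger_force: 0.0
```

Run:
```python
from meas import *
a=grab('scene');b=grab('side');s=observe();print(s['position'],s['tool_rot'])
for n,q in(('bar',((423.6,157.6),(239.6,148.1))),('blue',((234,234),(326.9,351.2))),('plate',((260,228.5),(301.9,324.3)))): print(n,cross(ray(a,*q[0]),ray(b,*q[1])))
```

```text
[ 0.46008167 -0.13834077  0.15613619] [3.13886732e+00 2.38990889e-04 1.45397772e+00]
bar (array([0.61453996, 0.24756311, 0.25762373]), [np.float64(0.00013348427303344973), np.float64(0.00013348427303357102)])
blue (array([ 0.44997766, -0.20816751,  0.04408762]), [np.float64(0.0018442475381293044), np.float64(0.0018442475381293716)])
plate (array([ 0.46097517, -0.13686023,  0.0517775 ]), [np.float64(0.0001704419979023576), np.float64(0.00017044199790228423)])
```

send_rows --plan "0 0 0.04 0 0 0 0.06;0 0 0.075 0 0 0 0.06;0 0 0.098 0 0 0 0.06;0 0 0.098 0 0 0 0.06;0 0 0.098 0 0 0 0.06;0 0 0.098 0 0 0 0.03;0 0 0.098 0 0 0 0;0 0 0.098 0 0 0 0;0 0 0.098 0 0 0 0;0 0 0.098 0 0 0 0" --grip_force 80

```text
clock: 34.03
position: [0.46, -0.1386, 0.0575]
tool_rot: [3.139, 0.0, 1.454]
force: [-0.4, 0.0, 13.2]
grip_width: 0.011
finger_force: 79.2
```

send_rows --plan "0 0 0 0 0 0 0;0 0 0 0 0 0 0;0 0 -0.003 0 0 0 0;0 0 -0.01 0 0 0 0;0 0 -0.02 0 0 0 0;0 0 -0.02 0 0 0 0;0 0 -0.02 0 0 0 0"

```text
clock: 34.62
position: [0.4595, -0.1385, 0.0771]
tool_rot: [3.14, 0.0, 1.454]
force: [-0.6, -0.3, -4.4]
grip_width: 0.0107
finger_force: 78.1
```

send_rows --plan "0 0 -0.04 0 0 0 0;0 0 -0.08 0 0 0 0;0.03 0 -0.1 0 0 0 0;0.06 0 -0.1 0 0 -3 0;0.095 0 -0.1 0 0 -6 0;0.13 0.001 -0.1 0 0 -10 0;0.165 0.003 -0.1 0 0 -14 0;0.2 0.004 -0.1 0 0 -18 0;0.235 0.005 -0.1 0 0 -22 0;0.27 0.0057 -0.1 0 0 -26 0"

```text
clock: 35.45
position: [0.496, 0.1308, 0.1762]
tool_rot: [-3.141, 0.0, 1.911]
force: [1.5, -0.9, -3.2]
grip_width: 0.011
finger_force: 79.4
```

Run:
```python
from meas import *
s=observe();Rt=toolR(s);p=s['position'];print(p,s['tool_rot'],s['grip_width'],Rt.T@(np.array([.5046,.1966,.12])-p))
```

```text
[0.49601247 0.13075033 0.17616475] [-3.14129190e+00  5.42256426e-05  1.91085934e+00] 0.010954636001090683 [0.05921741 0.03007657 0.0561525 ]
```

send_rows --plan "0.03 0.015 0 0 0 -2 0;0.0592 0.03 0 0 0 -4.5 0;0.0592 0.03 0.02 0 0 -4.5 0;0.0592 0.03 0.04 0 0 -4.5 0;0.0592 0.03 0.05 0 0 -4.5 0;0.0592 0.03 0.05 0 0 -4.5 0;0.0592 0.03 0.05 0 0 -4.5 0;0.0592 0.03 0.05 0 0 -4.5 0"

```text
clock: 36.12
position: [0.5054, 0.1948, 0.1272]
tool_rot: [3.141, 0.0, 1.986]
force: [-0.5, 0.6, -2.3]
grip_width: 0.0109
finger_force: 79.4
```

Run:
```python
from meas import *
f=grab('wrist','w13.png');s=observe();Rt=toolR(s);p=s['position'];print(p,s['tool_rot'],Rt.T@(np.array([.5046,.1966,.0775])-p))
cv2.imwrite('pics/c13.png',f['color'][:,:,::-1])
```

```text
[0.50552094 0.19484447 0.12735388] [3.14024719e+00 7.18118663e-05 1.98554608e+00] [ 0.00198137 -0.00020253  0.04985351]
```

View pics/c13.png

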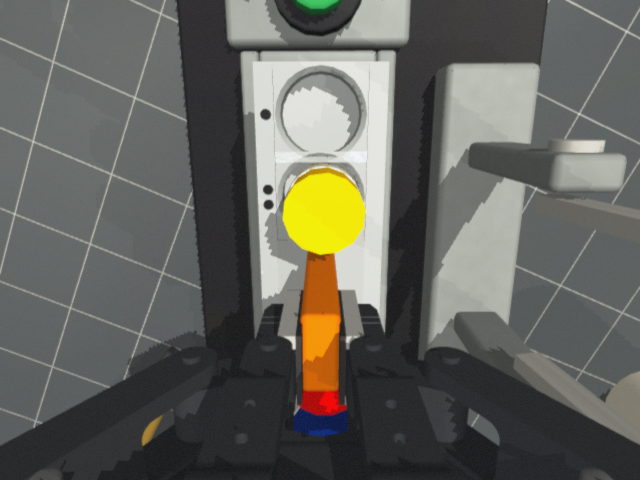

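Run:
```python
from meas import *
f=grab('wrist');s=observe();Rt=toolR(s);p=s['position']
T=lambda u,v,z:(Rt.T@(onz(f,u,v,z)-p)*1000).round(1)
g=cv2.GaussianBlur(cv2.cvtColor(f['color'],cv2.COLOR_RGB2GRAY),(3,3),0)
zt=p[2]-.0575+.02
for v in(54,57,75,140,230): 
    e=edges(g,v=v,a=225,b=420,th=16); print(v,e); 
for u in(285,300,345): print(u,edges(g,u=u,a=35,b=80,th=14))
print('carrier top',zt,'far edge y mid',T(321,62,zt),'L/R',T(253,75,zt),T(388.5,75,zt),T(253,230,zt))
print('cradle outer far',T(321,51,.034))
for v in(54,57,75): print(T(243,v,.034),T(396,v,.034))
```

```text
54 [(240.1, 241), (256.9, -95), (260.0, 108), (374.5, -156), (378.4, 119), (394.6, -223)]
57 [(240.0, 236), (256.7, -110), (260.8, 100), (374.5, -145), (378.4, 119), (394.3, -232)]
75 [(240.9, 254), (252.5, 58), (292.6, -122), (303.5, -40), (310.0, 17), (348.0, 159), (388.5, -61), (394.0, -226)]
140 [(244.0, 112), (255.2, 202), (289.0, -78), (292.8, 106), (346.5, -180), (351.5, 129), (358.0, 64), (385.9, -74), (391.3, -246)]
230 [(248.4, 133), (258.6, 200), (266.0, -127), (286.3, 149), (365.0, 18), (382.5, -46), (388.2, -266)]
285 [(45.0, -121), (50.9, 270), (61.0, 69)]
300 [(46.1, -50), (50.9, 272), (61.0, 57), (70.3, -144), (76.2, -74), (79.0, 18)]
345 [(42.5, -238), (50.8, 285), (61.0, 68), (72.5, -157), (79.0, -28)]
carrier top 0.0898380874613305 far edge y mid [90.7  1.6 37.5] L/R [ 85.9 -25.5  37.5] [85.8 28.5 37.5] [ 22.2 -28.3  37.5]
cradle outer far [103.1   1.8  93.3]
[101.7 -38.4  93.3] [101.7  40.5  93.4]
[100.3 -38.5  93.3] [100.2  40.6  93.4]
[ 91.6 -38.9  93.3] [91.5 41.  93.4]
```

send_rows --plan "-0.0005 -0.0012 0.01 0 0 -0.3 0;-0.0005 -0.0012 0.02 0 0 -0.3 0;-0.0005 -0.0012 0.03 0 0 -0.3 0;-0.0005 -0.0012 0.035 0 0 -0.3 0;-0.0005 -0.0012 0.04 0 0 -0.3 0;-0.0005 -0.0012 0.044 0 0 -0.3 0;-0.0005 -0.0012 0.047 0 0 -0.3 0;-0.0005 -0.0012 0.047 0 0 -0.3 0;-0.0005 -0.0012 0.047 0 0 -0.3 0"

```text
clock: 36.97
position: [0.5041, 0.194, 0.0794]
tool_rot: [-3.142, -0.0, 1.991]
force: [0.1, -0.1, -3.2]
grip_width: 0.011
finger_force: 79.5
```

send_rows --plan "0 0 0.001 0 0 0 0;0 0 0.002 0 0 0 0;0 0 0.002 0 0 0 0;0 0 0.002 0 0 0 0.02;0 0 0.002 0 0 0 0.04;0 0 0.002 0 0 0 0.05;0 0 0.002 0 0 0 0.05"

```text
clock: 37.55
position: [0.5041, 0.194, 0.0775]
tool_rot: [3.141, -0.0, 1.991]
force: [1.0, 0.4, -0.5]
grip_width: 0.0499
finger_force: 0.0
```

send_rows --plan "0 0 -0.03 0 0 0 0.05;0 0 -0.07 0 0 0 0.05;0 0 -0.11 0 0 0 0.05;0 0 -0.15 0 0 0 0.05;0 0 -0.19 0 0 0 0.05;0 0 -0.23 0 0 0 0.05;0 0 -0.25 0 0 0 0.05;0 0 -0.25 0 0 0 0.05"

```text
clock: 38.22
position: [0.5054, 0.1947, 0.3322]
tool_rot: [3.135, 0.0, 1.991]
force: [-0.5, 0.1, 0.5]
grip_width: 0.05
finger_force: 0.0
```

Run:
```python
from meas import *
f=grab('wrist','w14.png');b=grab('side');a=grab('scene');s=observe();Rt=toolR(s);p=s['position'];print(p,s['tool_rot'],s['force'])
g=cv2.GaussianBlur(cv2.cvtColor(f['color'],cv2.COLOR_RGB2GRAY),(3,3),0)
for v in(160,190): print(v,edges(g,v=v,a=230,b=420,th=16))
for k in('yellow','red','blue','orange'): print(k,[[(c,st) for c,st in blobs(q,*COL[k],20) if 150<c[0]<480 and 130<c[1]<280] for q in (a,b)],[(c,st) for c,st in blobs(f,*COL[k],150)])
# current bar position
c=np.array([.5046,.1966,0]);x=np.array([.9135,.4067,0])
for al in(1.72,1.75): 
    q=c+x*(.095-.15*np.cos(al)); q[2]=.11+.15*np.sin(al); print(al,q,Rt.T@(q-p))
```

```text
[0.50379762 0.1937809  0.32679159] [-3.14095613e+00  1.16218520e-04  1.99133665e+00] [-0.79556774 -0.9939467  -0.51600388]
160 [(245.1, -97), (278.4, 258), (287.1, -167), (290.6, 236), (293.6, -51), (298.0, -98), (302.5, 185), (337.0, 18), (343.8, -308), (348.1, 208), (356.5, -260), (381.4, 137), (412.0, 109), (418.1, -145)]
190 [(231.5, 46), (234.0, -30), (245.9, -96), (279.4, 259), (288.0, -167), (291.3, 271), (304.0, -129), (312.0, 22), (324.5, 70), (343.5, -298), (347.4, 204), (356.1, -266), (380.3, 133), (391.4, 126)]
yellow [[([385.9, 202.7], [382, 197, 9, 12, 87])], [([282.9, 169.5], [280, 164, 8, 13, 73]), ([277.0, 187.6], [273, 181, 10, 15, 95]), ([205.0, 244.4], [198, 238, 14, 14, 164]), ([464.6, 275.6], [454, 272, 19, 12, 48])]] [([317.5, 200.8], [313, 188, 10, 26, 254])]
red [[([370.6, 211.8], [365, 208, 10, 10, 69]), ([476.4, 276.4], [471, 272, 13, 10, 98])], [([239.6, 148.2], [229, 146, 23, 5, 58]), ([308.8, 201.1], [305, 199, 9, 5, 36]), ([231.7, 250.0], [225, 244, 13, 13, 137])]] [([543.2, 251.3], [523, 180, 42, 145, 3039]), ([318.8, 229.0], [304, 214, 30, 30, 672]), ([629.3, 256.5], [615, 242, 25, 33, 458])]
blue [[([361.9, 216.2], [358, 213, 9, 7, 49]), ([295.2, 277.8], [290, 272, 11, 13, 114])], [([245.5, 252.8], [240, 248, 12, 12, 109])]] [([318.8, 262.8], [305, 247, 29, 32, 718])]
orange [[([377.0, 206.6], [374, 197, 8, 19, 76])], [([292.3, 191.5], [289, 190, 8, 4, 26]), ([217.3, 242.6], [211, 228, 13, 30, 281])]] []
1.72 [0.61175136 0.24430494 0.25833346] [0.00205723 0.11921775 0.06838202]
1.75 [0.61580667 0.2461104  0.25759789] [0.00204988 0.12365726 0.06911477]
```

send_rows --plan "0.003 0.04 0 0 0 0 0.06;0.003 0.08 0 0 0 0 0.06;0.003 0.1215 0 0 0 0 0.06;0.003 0.1215 0 0 0 0 0.06;0.003 0.1215 0.03 0 0 0 0.06;0.003 0.1215 0.06 0 0 0 0.06;0.003 0.1215 0.082 0 0 0 0.06;0.003 0.1215 0.084 0 0 0 0.06;0.003 0.1215 0.084 0 0 0 0.06;0.003 0.1215 0.084 0 0 0 0.06"

```text
clock: 39.2
position: [0.614, 0.2465, 0.2441]
tool_rot: [3.141, -0.0, 1.991]
force: [-0.0, 0.1, 0.9]
grip_width: 0.06
finger_force: 0.0
```

send_rows --plan "0 0 0 0 0 0 0.03;0 0 0 0 0 0 0.0;0 0 0 0 0 0 0.0;0 0 0 0 0 0 0.0;0 0 0 0 0 0 0.0;0 0 0 0 0 0 0.0" --grip_force 25

```text
clock: 39.7
position: [0.6139, 0.2464, 0.244]
tool_rot: [3.141, 0.0, 1.991]
force: [-3.2, -0.9, 5.8]
grip_width: 0.0109
finger_force: 24.6
```

send_rows --plan "0 -0.0132 -0.0016 0 0 0 0;0 -0.0282 -0.0021 0 0 0 0;0 -0.0432 -0.001 0 0 0 0;0 -0.058 0.0015 0 0 0 0;0 -0.0724 0.0056 0 0 0 0;0 -0.0864 0.011 0 0 0 0;0 -0.0997 0.0178 0 0 0 0;0 -0.0997 0.0178 0 0 0 0"

```text
clock: 40.37
position: [0.5213, 0.205, 0.2254]
tool_rot: [-3.141, 0.0, 1.992]
force: [-6.1, -0.1, 0.3]
grip_width: 0.0108
finger_force: 25.0
```

send_rows --plan "0 -0.0127 0.0081 0 0 0 0;0 -0.0244 0.0174 0 0 0 0;0 -0.0352 0.0279 0 0 0 0;0 -0.0448 0.0393 0 0 0 0;0 -0.0533 0.0517 0 0 0 0;0 -0.0605 0.0649 0 0 0 0;0 -0.0663 0.0787 0 0 0 0;0 -0.0663 0.0787 0 0 0 0;0 -0.0663 0.0787 0 0 0 0"

```text
clock: 41.12
position: [0.4624, 0.1788, 0.1466]
tool_rot: [-3.141, -0.0, 1.992]
force: [0.1, 0.3, -5.9]
grip_width: 0.0108
finger_force: 26.3
```

send_rows --plan "0 -0.0044 0.0143 0 0 0 0;0 -0.006 0.022 0 0 0 0;0 -0.0074 0.029 0 0 0 0;0 -0.0086 0.0394 0 0 0 0;0 -0.009 0.0454 0 0 0 0;0 -0.0091 0.0504 0 0 0 0;0 -0.0091 0.0514 0 0 0 0;0 -0.0091 0.0514 0 0 0 0;0 -0.0091 0.0514 0 0 0 0"

```text
clock: 41.87
position: [0.4535, 0.1747, 0.0954]
tool_rot: [-3.139, 0.0, 1.991]
force: [-6.6, -0.7, -1.8]
grip_width: 0.011
finger_force: 27.7
```

send_rows --plan "0 0 0.001 0 0 0 0;0 0 0.002 0 0 0 0;0 0 0.002 0 0 0 0;0 0 0.002 0 0 0 0"

```text
clock: 42.2
position: [0.4534, 0.1747, 0.0937]
tool_rot: [-3.139, 0.0, 1.991]
force: [-8.2, -1.2, 4.4]
grip_width: 0.0109
finger_force: 28.5
```

send_rows --plan "0 0 0.001 0 0 0 0;0 0 0.002 0 0 0 0;0 0 0.003 0 0 0 0;0 0 0.003 0 0 0 0;0 0 0.003 0 0 0 0"

```text
clock: 42.62
position: [0.4534, 0.1747, 0.0907]
tool_rot: [-3.139, 0.0, 1.991]
force: [-9.1, -1.1, 4.6]
grip_width: 0.0112
finger_force: 28.7
```

```bash
cat > bar.py <<'E'
from meas import *
a=grab('scene');b=grab('side');s=observe();print(s['position'],s['force'])
def red(f,u0,u1,v0,v1):
    h=cv2.cvtColor(f['color'],cv2.COLOR_RGB2HSV); m=cv2.inRange(h,np.array((0,120,60)),np.array((6,255,255)))
    k=np.zeros_like(m);k[v0:v1,u0:u1]=m[v0:v1,u0:u1]
    n,l,st,c=cv2.connectedComponentsWithStats(k);return [(c[i].round(1).tolist(),st[i].tolist()) for i in range(1,n) if st[i][4]>8]
print('side',red(b,140,225,190,270),'scene',red(a,330,400,150,205))
c=np.array([.5046,.1966,0]);x=np.array([.9135,.4067,0]);y=np.array([-.4067,.9135,0])
for al in(0,.05,.1):
    q=c+x*(.095-.15*np.cos(al)); q[2]=.11+.15*np.sin(al); print(al,[np.round(proj(b,q+y*d),1).tolist() for d in(-.035,0,.035)],[np.round(proj(a,q+y*d),1).tolist() for d in(-.035,0,.035)])
E
python3 bar.py
```

```text
[0.4533856  0.17467334 0.0906622 ] [-8.08223429 -2.044055    4.88541473]
side [([189.3, 235.6], [185, 232, 8, 8, 40]), ([209.6, 239.5], [203, 235, 17, 9, 73])] scene [([360.6, 187.4], [357, 185, 7, 6, 26])]
0 [[215.1, 240.3], [201.0, 237.4], [187.1, 234.5]] [[355.7, 190.6], [363.8, 186.0], [371.6, 181.6]]
0.05 [[214.9, 237.1], [200.7, 234.1], [186.8, 231.2]] [[355.9, 188.3], [364.0, 183.7], [371.8, 179.3]]
0.1 [[214.7, 233.7], [200.4, 230.8], [186.5, 227.9]] [[356.1, 186.1], [364.2, 181.5], [372.1, 177.1]]
```

send_rows --plan "0 0 0 0 0 0 0.03;0 0 0 0 0 0 0.05;0 0 0 0 0 0 0.05;0 0 -0.03 0 0 0 0.05;0 0 -0.055 0 0 0 0.05;0 0 -0.055 0 0 0 0;0 0 -0.055 0 0 0 0;0 0 -0.055 0 0 0 0;0 0 -0.055 0 0 0 0;0 0 -0.055 0 0 0 0"

```text
clock: 43.55
position: [0.4536, 0.1747, 0.1447]
tool_rot: [-3.14, -0.0, 1.991]
force: [-0.9, 0.0, 0.4]
grip_width: -0.0001
finger_force: 0.0
```

send_rows --plan "0 0.001 0.015 0 0 0 0;0 0.001 0.025 0 0 0 0;0 0.001 0.028 0 0 0 0;0 0.001 0.03 0 0 0 0;0 0.001 0.032 0 0 0 0;0 0.001 0.032 0 0 0 0"

```text
clock: 44.05
position: [0.4543, 0.175, 0.1151]
tool_rot: [-3.141, 0.001, 1.991]
force: [-18.0, -7.7, 59.4]
grip_width: 0.0004
finger_force: 29.1
```

send_rows --plan "0 0 -0.03 0 0 0 0;0 0 -0.06 0 0 0 0;0.04 0.015 -0.06 0 0 0 0;0.08 0.03 -0.06 0 0 0 0;0.115 0.045 -0.06 0 0 0 0;0.135 0.0555 -0.06 0 0 0 0;0.135 0.0555 -0.03 0 0 0 0;0.135 0.0555 0.01 0 0 0 0;0.135 0.0555 0.04 0 0 0 0;0.135 0.0555 0.06 0 0 0 0"

```text
clock: 44.88
position: [0.449, 0.3204, 0.0503]
tool_rot: [-3.138, 0.001, 1.992]
force: [-0.1, 1.0, 0.1]
grip_width: -0.0002
finger_force: 0.0
```

send_rows --plan "0 0 0 0 0 0 0;0 0 0 0 0 0 0"

```text
clock: 45.05
position: [0.4498, 0.321, 0.053]
tool_rot: [-3.139, 0.0, 1.992]
force: [0.3, -0.5, 1.6]
grip_width: 0.0002
finger_force: 0.0
```

```bash
python3 bar.py
```

```text
[0.4508909  0.32162563 0.05476334] [ 0.06289169 -0.00443133  0.4713437 ]
side [([199.7, 237.8], [185, 233, 34, 11, 162])] scene [([364.7, 185.5], [357, 181, 15, 9, 56])]
0 [[215.1, 240.3], [201.0, 237.4], [187.1, 234.5]] [[355.7, 190.6], [363.8, 186.0], [371.6, 181.6]]
0.05 [[214.9, 237.1], [200.7, 234.1], [186.8, 231.2]] [[355.9, 188.3], [364.0, 183.7], [371.8, 179.3]]
0.1 [[214.7, 233.7], [200.4, 230.8], [186.5, 227.9]] [[356.1, 186.1], [364.2, 181.5], [372.1, 177.1]]
```

send_rows --plan "0 0 0.005 0 0 0 0;0 0 0.01 0 0 0 0;0 0 0.014 0 0 0 0;0 0 0.016 0 0 0 0;0 0 0.018 0 0 0 0;0 0 0.018 0 0 0 0;0 0 0.018 0 0 0 0"

```text
clock: 45.73
position: [0.4508, 0.3214, 0.036]
tool_rot: [3.141, -0.0, 1.991]
force: [0.5, -1.3, 11.4]
grip_width: -0.0002
finger_force: 5.5
```

send_rows --plan "0 0 0.001 0 0 0 0;0 0 0.002 0 0 0 0;0 0 0.003 0 0 0 0;0 0 0.003 0 0 0 0;0 0 0.003 0 0 0 0"

```text
clock: 46.15
position: [0.4511, 0.3216, 0.0351]
tool_rot: [3.139, 0.0, 1.991]
force: [-10.6, -9.8, 58.7]
grip_width: 0.0
finger_force: 29.5
```

Bottomed out at a hard stop. Release and retreat.

send_rows --plan "0 0 -0.01 0 0 0 0;0 0 -0.04 0 0 0 0;0 0 -0.08 0 0 0 0;0 0 -0.12 0 0 0 0;0 0 -0.16 0 0 0 0;0 0 -0.2 0 0 0 0;0 0 -0.2 0 0 0 0;0 0 -0.2 0 0 0 0;0 0 -0.2 0 0 0 0"

```text
clock: 46.9
position: [0.4501, 0.3208, 0.232]
tool_rot: [-3.141, 0.0, 1.991]
force: [-0.5, -0.1, 1.0]
grip_width: 0.0002
finger_force: 0.0
```

```bash
python3 bar.py
python3 - <<'E'
from meas import *
a=grab('scene');b=grab('side');s=observe();print(s['position'],s['force'],s['clock'])
for k in('yellow','red','blue','green'): print(k,[[c for c,st in blobs(q,*COL[k],20) if 150<c[0]<420 and 190<c[1]<280] for q in (a,b)])
c=np.array([.5046,.1966,0]);y=np.array([-.4067,.9135,0])
for k,d in(('y',.036),('r',-.036),('bl',-.07)):
    q=c+y*d;q[2]=.018+.0345;print(k,proj(a,q),proj(b,q))
E
```

```text
[0.44985234 0.32066777 0.23112778] [-0.19724264 -0.05732962  0.14873108]
side [([200.1, 237.8], [185, 233, 34, 11, 165])] scene [([364.4, 185.6], [357, 181, 15, 9, 62])]
0 [[215.1, 240.3], [201.0, 237.4], [187.1, 234.5]] [[355.7, 190.6], [363.8, 186.0], [371.6, 181.6]]
0.05 [[214.9, 237.1], [200.7, 234.1], [186.8, 231.2]] [[355.9, 188.3], [364.0, 183.7], [371.8, 179.3]]
0.1 [[214.7, 233.7], [200.4, 230.8], [186.5, 227.9]] [[356.1, 186.1], [364.2, 181.5], [372.1, 177.1]]
[0.44992718 0.32083947 0.23123706] [ 0.05368618 -0.16051159  0.044826  ] 47.1
yellow [[], [[205.5, 247.4]]]
red [[[370.7, 214.9]], [[309.1, 201.2], [199.8, 237.6], [231.9, 253.1]]]
blue [[[361.6, 219.0], [295.2, 277.7]], [[246.2, 256.2]]]
green [[], [[170.0, 246.2]]]
y (np.float64(385.6192723750272), np.float64(205.3794404017207)) (np.float64(204.69411690841434), np.float64(247.58544091777543))
r (np.float64(369.7549825107479), np.float64(215.48474348309784)) (np.float64(231.87262586500435), np.float64(253.51145216722472))
bl (np.float64(361.89774090298), np.float64(220.48968278447063)) (np.float64(245.14338505858456), np.float64(256.40501297276774))
```

All the pots match their predicted pressed-home positions, the clamp is closed and the button is back up.

```bash
python3 -c "
from workcell import bot
print(bot.job_done())"
```

```text
the job is handed in; nothing more can be done
None
```

I handed the job in at about 47 s: yellow, red and blue are in pockets 2, 3 and 4 (no white pot was on the bench, so pocket 1 is empty), the loaded carrier is pressed home under the closed clamp, and the start button was pressed to its stop and released; my last camera measurements agreed, but the judge returned no verdict.

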